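Incline release run: load the hopper, catch the blocks and weigh them

TASK

Run the incline experiment: push the hopper's slide gate fully shut, put every beech friction block that lies on the table into the hopper, lift the catch basket up off its hooks and stand it on the table in front of the hopper with its rim tucked under the chute lip. Then pull the gate all the way open so that the blocks slide into the basket, push the gate fully shut again while the basket is still standing there, and finally set the basket with all the blocks in it upright in the middle of the balance's pan. Keep the basket upright, and do not shift the circuit blocks, multimeter or clamp.

Things in the scene. Friction and masses are not known exactly. Their poses are not given: they have to be found in the camera images.
- hopper: Fixed plywood hopper, open on top. Origin on the table below the middle of its outlet; +x points from the outlet into the bin, +y the way the gate opens. Inside 120 mm wide (y), 145 mm deep (x from 0); walls 8 mm thick, 240 mm high. Its slick floor slopes at 35 degrees, 114 mm high at x = 0 and 215 mm at the back: blocks slide down to the gate, and out by themselves when it is open.
- hopper_mouth (a point): Middle of the hopper's open top: x = 70, y = 0, z = 240 mm in the hopper's frame. Blocks let go here, at or a little below this level, drop onto the slope.
- chute_lip (a point): Middle of the front edge of the chute lip, which carries the sloping floor on in front of the gate to x = -40 mm in the hopper's frame; this point is 86 mm above the table, the lip's underside there 79 mm. Cheeks stand at its sides (y = +-60 to 68 mm, out to x = -56 mm, 80 to 210 mm above the table). The space below the lip (x below 0) is free.
- basket_spot (a point): Point on the table, x = -100 mm in the hopper's frame, where the basket's middle belongs, bail along the hopper's y axis: the basket's far rim (70 mm high) is then 15 mm under the lip. The lip overhangs, so lower the basket 45 to 55 mm farther out (-x) and slide it in.
- gate (a joint): Aluminium slide gate upright across the outlet (plate 6 mm thick, 109 to 240 mm above the table, 7 mm in front of the hopper's origin). 0 = fully shut, 0.125 m = fully open, pulled sideways along the hopper's +y; it stays where left, friction about 3 N plus 8 N per m/s. It starts 20 to 60 mm open.
- gate_handle (a point): Grip point on the gate's upright black handle tab, 215 mm above the table; it moves with the gate. Tab 14 mm thick along the hopper's x, 40 mm wide along y, 170 to 235 mm above the table. With the gate shut it is 125 mm along +y and 7 mm along -x from the hopper's origin. Pinch it from above across the 14 mm.
- hook_stand: Fixed stand; two prongs along its -x carry the basket's bail. Origin on the table under the hanging bail. Prongs 10 mm wide at y = +-36 mm, tops 225 mm above the table, from a column (x = 95 mm, 100 mm wide, 225 mm high) to upturned tips at x = -17 to -25 mm, 243 mm high. Foot 12 mm high. Stand and balance swap sides from start to start.
- basket: Open slick aluminium basket, 150 mm (own x) x 160 mm (own y) x 70 mm high, walls 4 mm, with a rigid bail: two flat uprights at y = +-78 mm and a wooden bar on top along y. About 0.3 kg. Origin at the centre of its underside. It starts hanging by the bar from the two prongs, origin 67 mm above the table, its axes along the stand's.
- basket_grip (a point): Middle of the bail's wooden bar, 165 mm above the basket's underside; bar 14 x 14 mm in section, 160 mm long along the basket's y. Pinch it across x between the prongs; to unhook it lift by at least 25 mm, then draw it away along the stand's -x by 100 mm or more.
- balance: Fixed white laboratory balance 250 x 200 mm, 40 mm high, with a square steel pan 170 x 170 mm. Origin on the table under the middle of the pan; its -x points to the display.
- balance_pan (a point): Middle of the top of the balance's pan, 50 mm above the table.
- block1: Beech friction block 64 x 34 x 28 mm (its x, y, z), 60 g, thin dark line along the top, grey felt beneath; origin at its centre, 14 mm above the table when flat. Two to four are present, all alike, on the table in front of the hopper at any yaw, well apart. An absent one reads None.
- block2: Beech friction block 64 x 34 x 28 mm (its x, y, z), 60 g, thin dark line along the top, grey felt beneath; origin at its centre, 14 mm above the table when flat. Two to four are present, all alike, on the table in front of the hopper at any yaw, well apart. An absent one reads None.
- block3: Beech friction block 64 x 34 x 28 mm (its x, y, z), 60 g, thin dark line along the top, grey felt beneath; origin at its centre, 14 mm above the table when flat. Two to four are present, all alike, on the table in front of the hopper at any yaw, well apart. An absent one reads None.
- block4: Beech friction block 64 x 34 x 28 mm (its x, y, z), 60 g, thin dark line along the top, grey felt beneath; origin at its centre, 14 mm above the table when flat. Two to four are present, all alike, on the table in front of the hopper at any yaw, well apart. An absent one reads None.
- circuit_a: Yellow circuit block 56 x 42 x 24 mm with a black mark, origin under its centre. Bystander.
- circuit_b: Another yellow circuit block 56 x 42 x 24 mm, origin under its centre. Bystander.
- multimeter: Blue multimeter lying flat, 170 x 85 x 36 mm, origin under its centre. Bystander.
- boss_clamp: Black boss-head clamp 60 x 35 x 34 mm with a steel thumbscrew out to 66 mm along +x, origin under its block. Bystander.

How it is judged (in metres and radians):
On the way, in this order (a step that is already met when the one before it is completed fails the run):
1. every block present lies in the hopper, let go, with the gate shut (within 8 mm) (x of block1 in the frame of hopper between -0.005 and 0.15 m and y of block1 in the frame of hopper between -0.065 and 0.065 m and z of block1 in the frame of hopper between 0.1 and 0.28 m and contact force between each of block1, block2, block3, block4 and the fingers below 0.5 N and x of block2 in the frame of hopper between -0.005 and 0.15 m and y of block2 in the frame of hopper between -0.065 and 0.065 m and z of block2 in the frame of hopper between 0.1 and 0.28 m and x of block3 in the frame of hopper between -0.005 and 0.15 m and y of block3 in the frame of hopper between -0.065 and 0.065 m and z of block3 in the frame of hopper between 0.1 and 0.28 m and x of block4 in the frame of hopper between -0.005 and 0.15 m and y of block4 in the frame of hopper between -0.065 and 0.065 m and z of block4 in the frame of hopper between 0.1 and 0.28 m and value of joint gate below 0.008 m), for 0.3 s.
2. the gate is pulled fully open (at least 110 mm) while the basket stands on the table within 40 mm of its spot at the outlet (horizontal distance between basket and basket_spot below 0.04 m and height (world z) of basket below 0.01 m and angle between basket's own z axis and vertical below 0.15 rad and value of joint gate above 0.11 m), for 0.2 s.
3. the gate is shut again (within 8 mm) with every block in the basket and the basket still standing at the outlet (horizontal distance between basket and basket_spot below 0.04 m and height (world z) of basket below 0.01 m and angle between basket's own z axis and vertical below 0.15 rad and x of block1 in the frame of basket between -0.08 and 0.08 m and y of block1 in the frame of basket between -0.085 and 0.085 m and z of block1 in the frame of basket between 0 and 0.125 m and x of block2 in the frame of basket between -0.08 and 0.08 m and y of block2 in the frame of basket between -0.085 and 0.085 m and z of block2 in the frame of basket between 0 and 0.125 m and x of block3 in the frame of basket between -0.08 and 0.08 m and y of block3 in the frame of basket between -0.085 and 0.085 m and z of block3 in the frame of basket between 0 and 0.125 m and x of block4 in the frame of basket between -0.08 and 0.08 m and y of block4 in the frame of basket between -0.085 and 0.085 m and z of block4 in the frame of basket between 0 and 0.125 m and value of joint gate below 0.008 m), for 0.2 s.
At the end, for the whole second after the job is handed in: The basket stands upright (within 0.1 rad) and at rest on the balance's pan, its middle within 35 mm of the pan's middle, with every block that was present in it, and the gate is shut within 8 mm (x of block1 in the frame of basket between -0.08 and 0.08 m and y of block1 in the frame of basket between -0.085 and 0.085 m and z of block1 in the frame of basket between 0 and 0.125 m and x of block2 in the frame of basket between -0.08 and 0.08 m and y of block2 in the frame of basket between -0.085 and 0.085 m and z of block2 in the frame of basket between 0 and 0.125 m and x of block3 in the frame of basket between -0.08 and 0.08 m and y of block3 in the frame of basket between -0.085 and 0.085 m and z of block3 in the frame of basket between 0 and 0.125 m and x of block4 in the frame of basket between -0.08 and 0.08 m and y of block4 in the frame of basket between -0.085 and 0.085 m and z of block4 in the frame of basket between 0 and 0.125 m and value of joint gate below 0.008 m and horizontal distance between basket and balance_pan below 0.035 m and height (world z) of basket between 0.042 and 0.058 m and angle between basket's own z axis and vertical below 0.1 rad and linear speed of basket below 0.03 m/s and linear speed of each of block1, block2, block3, block4 below 0.05 m/s); the robot touches nothing.
It fails at once if a circuit block, the multimeter or the clamp is shifted by more than 30 mm (distance of any of circuit_a, circuit_b, multimeter, boss_clamp from where it was at the start of the episode above 0.03 m).
It fails at once if the basket is tipped by more than 0.7 rad (angle between basket's own z axis and vertical above 0.7 rad).
Of block1, block2, block3, block4 only 2 to 4 are there at a start; the rules pass over those that are not, and their reading is None.
At some moment in a run one of block1, block2, block3, block4 may be knocked a few centimetres aside while the robot is not near it.
It also fails if it takes over 210 s, if anything falls off the work surface, if the arm or the gripper's body presses on something with over 40 N, if the wrist force passes 120 N, or if a joint passes its speed limit or range.

ROBOT

A 6-joint arm with a two-finger parallel gripper is mounted at the origin on the work surface. World frame = base frame: x ahead of the robot, y to its left, z up, the work surface at z = 0. Lengths are in m, angles in degrees, forces in N, time in s.
With the tool pointing down it reaches from about 0.2 to 0.875 m from the base axis. Payload 3.4 kg.
Tool frame: the origin (TCP) lies midway between the tips of the shut fingers; the grasp point (between the pads) lies 19 mm behind it (manip.hold_point_z is the distance from the TCP to the grasp point, in m); z points along the fingers, y is the direction in which the jaws open and shut (so a half turn about z gives the same grasp; the last joint's range is limited). The gripper opens to 94 mm and grips with 3 to 60 N. Pads are 16 mm wide; open, the fingers measure 119 mm over their backs; the gripper's body (75 mm by 177 mm) begins 78 mm behind the grasp point.
Start: joints at [-82.277, 15.808, 86.224, -0, 77.962, -6.933], TCP at [0.145, -0.556, 0.176] pointing down, gripper open.
Joint ranges: [-165.64, 165.64], [-43.16, 119.46], [12.63, 154.43], [-67.54, 247.53], [6.08, 155.33], [-154.97, 154.97]. Speed limits (degrees/s): [147.25, 147.25, 180, 180, 180, 180].

INTERFACE

Orientations are given as a 3x3 rotation matrix whose columns are the frame's x, y, z axes.
In Python, from rig import manip, snapshot gives the robot as it stands.
- The arm moves only by the shell command python3 -m crank 'ROWS' [FORCE]. ROWS is JSON, a list that holds one entry, the list of rows, each a list of 5 numbers: the opening, from 0 (shut) to 1 (fully open), then the shift along the tool's x, y, z in mm, then the turn about the tool's z in degrees. In form: [[[gripper, tx, ty, tz, yaw], ...]]. A call has 1 to 8 rows; each row shifts and turns the pose as measured when the row begins, along the tool's axes as they then stand; what a row does not reach is not made up. A row lasts 1/10 s, in which the tool goes at most 50 mm and 8.59 degrees, less where a joint would pass 70% of its speed; a pose out of reach is approached as far as the arm can. A call is refused whole if a number of a shift passes 50 or a number of a turn 8.59, either way. A call with a gripper value outside its range is refused whole. The fingers move at their own pace and stop on an object; FORCE is the grip in N (left out, the last holds). Time passes only in rows, so rows that do not move let the fingers close. It gives the time, the measured TCP pose, the force and the opening at its end, in the units of the state.
- manip.get_state(): the state, without advancing time (a new reading comes with each control period).
- snapshot(name): name is "scene" or "top" or "wrist"; returns a dict with "frame" (384x512x3 uint8, red, green, blue), "fx", "fy", "cx", "cy" (pixels), "R" (3x3) and "t" (3): a world point X has camera coordinates R X + t. Camera axes: x right, y down, z forward; pixel columns grow to the right and rows downward; lengths in m; the calibration is good to about 2 mm. A picture is of the moment at which its call begins. There is no depth.
- manip.sign_off(): hands the job in, once; it reports no verdict.
The state is a dict: "t": time; "joints": joint angles; "joint_vel": joint speeds; "joint_efforts": joint torques, N m; "eef_pos": TCP position; "orientation": TCP orientation; "wrist_force": force on the tool from outside, world axes, zero at the start; "ft_torque": the same for the moment, N m; "gripper_width": opening from 0.0 (shut) to 1.0 (fully open).
Only numpy, scipy, OpenCV 4.12 (cv2) and the standard library are available. Lean on these libraries where they do the work, as an engineer would, in place of code of your own. Each camera call takes 0.05 s, during which the arm holds its last target. There are 200 camera calls.

## Working session

There is one attempt and no reset: what is moved stays moved. The work goes in short steps, Python scripts to look and compute and a shell command to move; the robot and the scene stay as the last step left them, time stands still between calls to the robot, and variables do not carry over. Pictures are saved under pics/ and viewed, about 12 in all and at most 16, crops included, and the job is handed in when it is done.

```bash
mkdir -p pics; ls
cat > h.py <<'E'
import numpy as np, cv2
from rig import manip, snapshot
def snap(n,f=None):
    s=snapshot(n)
    for k in('R','t'): s[k]=np.array(s[k],float)
    s['t']=s['t'].ravel(); s['frame']=np.array(s['frame'])
    if f: cv2.imwrite('pics/'+f,cv2.cvtColor(s['frame'],cv2.COLOR_RGB2BGR))
    return s
def ray(s,u,v,z):
    d=s['R'].T@np.array([(u-s['cx'])/s['fx'],(v-s['cy'])/s['fy'],1]); c=-s['R'].T@s['t']
    return c+d*(z-c[2])/d[2]
def proj(s,X):
    p=s['R']@np.array(X,float)+s['t']; return np.array([s['fx']*p[0]/p[2]+s['cx'],s['fy']*p[1]/p[2]+s['cy']])
def go(target,yaw=None):
    "print tool-axis shift to world target TCP"
    st=manip.get_state(); R=np.array(st['orientation']); d=np.array(target)-np.array(st['eef_pos'])
    print('shift tool mm',np.round(R.T@d*1000,1),'tooly yaw',round(np.degrees(np.arctan2(R[1,1],R[0,1])),1))
E
python3 - <<'E'
from h import *
a=snap('scene','a.png'); b=snap('top','b.png')
print(manip.get_state())
for s in(a,b): print(s['fx'],s['R'].round(3).tolist(),s['t'].round(3))
cv2.imwrite('pics/ab.png',np.vstack([cv2.imread('pics/a.png'),cv2.imread('pics/b.png')])[:, :])
E
```

```text
pics
{'t': 0.1, 'joints': array([-8.22766220e+01,  1.58430636e+01,  8.62851894e+01, -2.13200577e-03,
        7.79627921e+01, -6.93440188e+00]), 'joint_vel': array([ 0.01411037, -0.02943389, -0.13119402, -0.07289218,  0.00572064,
        0.01808151]), 'joint_efforts': array([ 1.60344171e-03, -4.05456626e+01, -2.37779528e+01,  7.02937064e-02,
        2.98600097e-02, -4.47991886e-05]), 'eef_pos': array([ 0.14539204, -0.55575637,  0.17531991]), 'orientation': array([[ 9.67452528e-01,  2.53052454e-01, -2.49613453e-04],
       [ 2.53052529e-01, -9.67451267e-01,  1.56972921e-03],
       [ 1.55734977e-04, -1.58180381e-03, -9.99998737e-01]]), 'wrist_force': array([ 0.43862886, -0.65291851,  0.3970641 ]), 'ft_torque': array([-0.00767277, -0.00238614,  0.09507809]), 'gripper_width': 1.0008040536700173}
348.96347461693495 [[-0.92, 0.391, -0.007], [0.344, 0.8, -0.492], [-0.187, -0.455, -0.871]] [ 0.505 -0.084  1.199]
368.03814499893855 [[0.0, -1.0, -0.002], [-0.998, -0.0, -0.055], [0.055, 0.002, -0.998]] [-0.006  0.562  1.353]
```

View pics/a.png

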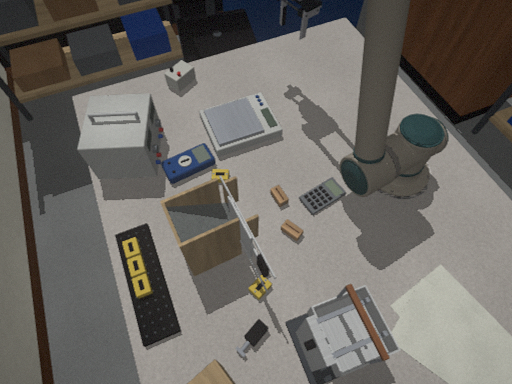

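View pics/b.png

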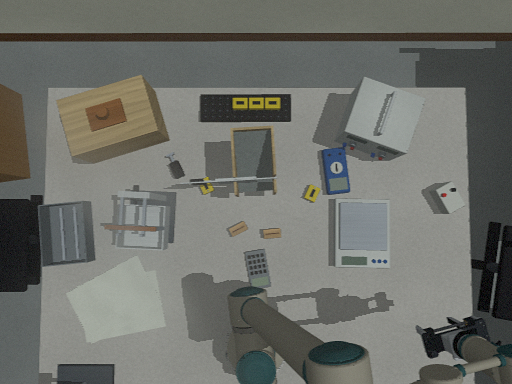

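Two blocks are visible, at top (237,229) and (271,233). The hopper is at about (253,165), the gate strip along row 180, the stand with basket on the left at (145,222) and the balance on the right at (362,232). I'll zoom in for measurement.

Run:
```python
from h import *
im=cv2.imread('pics/b.png')
c=cv2.resize(im[115:275,95:295],None,fx=4,fy=3.75,interpolation=cv2.INTER_CUBIC)
c=cv2.resize(im[115:265,95:295],None,fx=4,fy=4,interpolation=cv2.INTER_CUBIC)
cv2.imwrite('pics/c.png',c)
s=snap('top')
hsv=cv2.cvtColor(s['frame'],cv2.COLOR_RGB2HSV)
m=cv2.inRange(hsv,(5,70,120),(22,200,255)); m[:200]=0;m[300:]=0
for k in cv2.findContours(m,0,2)[0]:
    if cv2.contourArea(k)>40:
        r=cv2.minAreaRect(k); P=np.array([ray(s,*p,.028)[:2] for p in cv2.boxPoints(r)])
        l=max([P[1]-P[0],P[2]-P[1]],key=np.linalg.norm)
        print(np.array(r[0]).round(1),'xy',ray(s,*r[0],.028).round(3),'size',np.linalg.norm(P[1]-P[0]).round(3),np.linalg.norm(P[2]-P[1]).round(3),'long axis deg',np.degrees(np.arctan2(l[1],l[0])).round(1))
# balance pan
for n,p in dict(bal_bl=(336,266),bal_tr=(389,199),bal_br=(389,267),bal_tl=(336,199)).items(): print(n,ray(s,*p,.04).round(3))
```

```text
[271.5 233.1] xy [ 0.419 -0.059  0.028] size 0.061 0.032 long axis deg -84.3
[237.7 228.4] xy [0.436 0.065 0.028] size 0.059 0.031 long axis deg -63.5
bal_bl [ 0.302 -0.291  0.04 ]
bal_tr [ 0.544 -0.487  0.04 ]
bal_br [ 0.298 -0.483  0.04 ]
bal_tl [ 0.544 -0.294  0.04 ]
```

View pics/c.png

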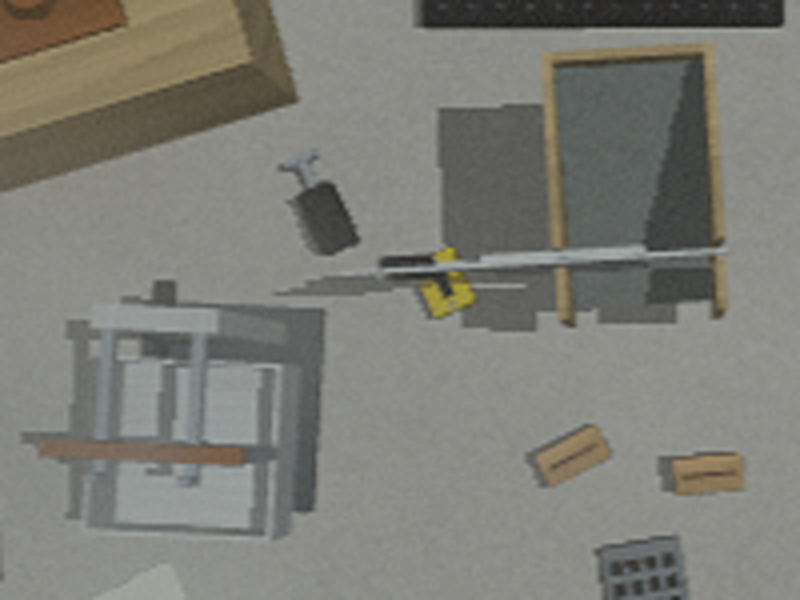

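Run:
```python
from h import *
s=snap('top')
f=lambda x,y,z: ray(s,95+x/4,115+y/4,z)
P=dict(backL=(543,52,.24),backR=(713,45,.24),cheekL=(572,324,.21),cheekR=(718,316,.21),gateR=(727,250,.24),hanL=(380,263,.235),hanR=(437,262,.235),barL=(38,450,.239),barR=(245,457,.239),prongL=(100,470,.225),prongR=(187,484,.243),colL=(92,318,.225),colR=(218,318,.225),baskL=(82,532,.137),baskR=(275,540,.137),wallbackR=(285,365,.137))
for k,v in P.items(): print(k,f(*v)[:2].round(3))
from h import *
t=snap('top')
hsv=cv2.cvtColor(t['frame'],cv2.COLOR_RGB2HSV)
# pan: find by bluish-grey rectangle
```

```text
backL [0.758 0.076]
backR [ 0.764 -0.057]
cheekL [0.546 0.054]
cheekR [ 0.552 -0.062]
gateR [ 0.602 -0.068]
hanL [0.592 0.203]
hanR [0.593 0.159]
barL [0.447 0.466]
barR [0.441 0.306]
prongL [0.431 0.423]
prongR [0.421 0.349]
colL [0.55  0.432]
colR [0.55  0.332]
baskL [0.374 0.47 ]
baskR [0.368 0.307]
wallbackR [0.515 0.301]
```

```bash
python3 -m crank '[[[1,0,0,-30,-8.5],[1,0,0,-30,-8.5],[1,0,0,-30,-8.5],[1,0,0,-30,-8.5],[1,0,0,-30,-8.5],[1,0,0,-30,-8.5],[1,0,0,0,-8.5],[1,0,0,0,-8.5]]]'
python3 -m crank '[[[1,0,0,0,-8.5],[1,0,0,0,-2],[1,0,0,0,0]]]'
python3 - <<'E'
from h import *
go((.590,.181,.33)); s=snap('top')
for p in((339,201),(388,201),(339,252),(388,252)): print(ray(s,*p,.05).round(3))
E
```

```text
t: 1.05
eef_pos: [0.1453, -0.5548, 0.3605]
orientation: [[0.111, 0.994, -0.001], [0.994, -0.111, 0.006], [0.006, -0.001, -1.0]]
wrist_force: [0.3, 0.1, -0.5]
gripper_width: 0.998
t: 1.35
eef_pos: [0.1453, -0.5551, 0.3613]
orientation: [[-0.077, 0.997, -0.001], [0.997, 0.077, 0.005], [0.005, -0.0, -1.0]]
wrist_force: [0.1, -0.1, -0.2]
gripper_width: 1.002
shift tool mm [699.3 500.2  34.6] tooly yaw 4.4
[ 0.536 -0.303  0.05 ]
[ 0.536 -0.48   0.05 ]
[ 0.353 -0.301  0.05 ]
[ 0.353 -0.477  0.05 ]
```

```bash
python3 -m crank '[[[1,46,33,0,0.2],[1,46,33,0,0.2],[1,46,33,0,0.2],[1,46,33,0,0.2],[1,46,33,0,0.2],[1,46,33,0,0.2],[1,46,33,0,0.2],[1,46,33,0,0]]]'
python3 -m crank '[[[1,46,33,0,0],[1,46,33,0,0],[1,46,33,0,0],[1,46,33,0,0],[1,46,33,0,0],[1,30,20,0,0],[1,0,0,0,0],[1,0,0,0,0]]]'
python3 - <<'E'
from h import *
go((.590,.181,.33)); s=snap('wrist','d.png'); a=snap('scene','d2.png')
print(proj(s,(.590,.181,.235)),s['R'].round(2).tolist(),s['t'])
E
```

```text
t: 2.2
eef_pos: [0.3603, -0.2156, 0.3593]
orientation: [[-0.03, 1.0, -0.0], [1.0, 0.03, 0.008], [0.008, -0.0, -1.0]]
wrist_force: [1.3, -0.6, -0.4]
gripper_width: 0.996
t: 3.0
eef_pos: [0.5204, 0.0304, 0.3602]
orientation: [[-0.031, 1.0, 0.001], [0.999, 0.031, 0.008], [0.008, 0.001, -1.0]]
wrist_force: [-0.5, -0.2, -0.3]
gripper_width: 0.997
shift tool mm [148.2  74.1  31.4] tooly yaw 1.8
[326.69086613  47.35058789] [[1.0, 0.03, 0.0], [0.03, -0.97, 0.26], [0.01, -0.26, -0.97]] [-0.52125849 -0.05938892  0.57421665]
```

View pics/d.png

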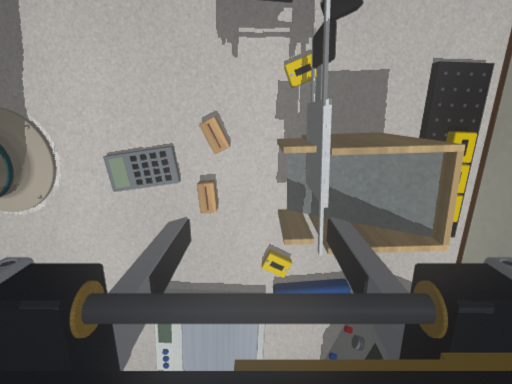

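Handle at about (325,45), next to its predicted pixel (327,47); only two blocks are on the floor in this view. Moving above the handle and looking again.

```bash
python3 -m crank '[[[0.6,35,18,3,0],[0.6,35,18,3,0],[0.6,35,18,3,0],[0.6,35,18,3,0],[0.6,20,10,0,0],[0.6,0,0,0,0],[0.6,0,0,0,0]]]'
python3 - <<'E'
from h import *
go((.590,.181,.33)); s=snap('wrist','e.png')
print(proj(s,(.590,.181,.235)))
hsv=cv2.cvtColor(s['frame'],cv2.COLOR_RGB2HSV)
u,v=map(int,proj(s,(.590,.181,.235)))
cv2.imwrite('pics/e2.png',cv2.resize(cv2.imread('pics/e.png')[100:300,150:400],None,fx=3,fy=3))
E
```

```text
t: 3.8
eef_pos: [0.5993, 0.1822, 0.3517]
orientation: [[-0.006, 1.0, 0.004], [1.0, 0.006, 0.002], [0.002, 0.004, -1.0]]
wrist_force: [-0.5, -0.2, 0.7]
gripper_width: 0.602
shift tool mm [-1.2 -9.4 21.7] tooly yaw 0.4
[250.35345433 182.35034513]
```

View pics/e2.png

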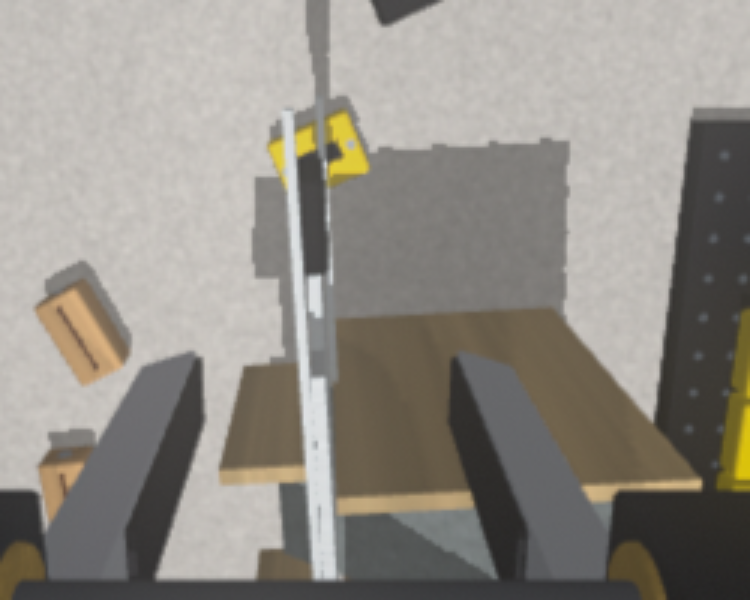

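Run:
```python
from h import *
s=snap('wrist'); a=snap('scene')
for u,v,z in((254,171,.235),(254,152,.235),(257,191,.235),(247,150,.235),(250,220,.235)): print(ray(s,u,v,z).round(3))
c=cv2.cvtColor(a['frame'],cv2.COLOR_RGB2BGR)[160:300,150:300]
t=cv2.imread('pics/a.png')[160:300,150:300]
cv2.imwrite('pics/f.png',cv2.resize(np.hstack([c,t]),None,fx=2.6,fy=4,interpolation=cv2.INTER_CUBIC))
```

```text
[0.594 0.195 0.235]
[0.594 0.217 0.235]
[0.598 0.17  0.235]
[0.586 0.219 0.235]
[0.589 0.133 0.235]
```

View pics/f.png

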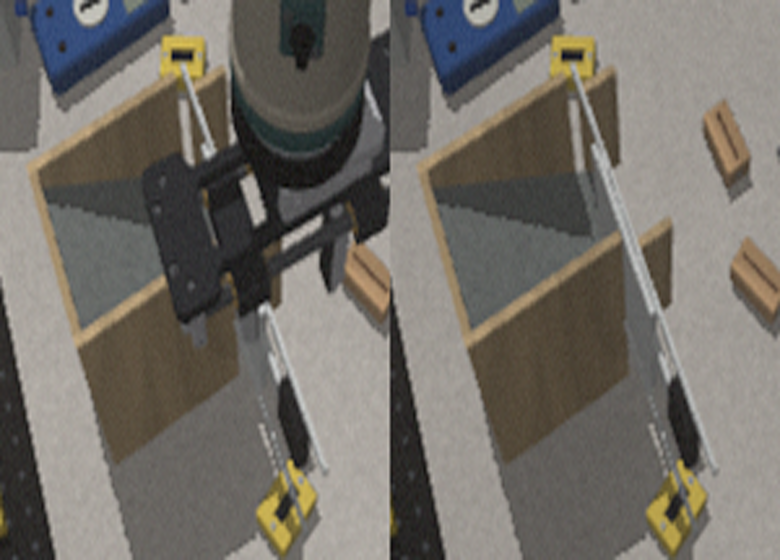

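```bash
cat >> h.py <<'E'
def tri(l):
    A=[];b=[]
    for s,u,v in l:
        c=-s['R'].T@s['t']; d=ray(s,u,v,0)-c; d/=np.linalg.norm(d); M=np.eye(3)-np.outer(d,d); A.append(M); b.append(M@c)
    return np.linalg.lstsq(np.vstack(A),np.hstack(b),rcond=None)[0]
E
python3 - <<'E'
from h import *
s=snap('wrist'); a=snap('scene'); b=snap('top')
w=lambda x,y:(s,150+x/3,100+y/3); c=lambda x,y:(a,150+x/2.6,160+y/4); t=lambda x,y:(b,95+x/4,115+y/4)
print('rail end',tri([w(287,112),c(323,470)]))
# handle: far-top corner / near-top corner
print('handle bottom(+y end) top',tri([w(313,152),c(300,462)]), 'near', tri([w(316,272),c(283,378)]))
z=.235
for n,p in dict(hl=w(313,152),hr=w(316,272),railtip=w(287,112),chl=c(300,462),chr=c(283,378),tl=t(380,263),tr=t(437,262)).items(): print(n,[ray(*p,z)[:2].round(3) for z in(.17,.2,.215,.235)])
for zz in (.17,.235):
  for y in(.161,.201): print(zz,y,'wrist',(proj(s,(.59,y,zz))-[150,100])*3,'scene',(proj(a,(.59,y,zz))-[150,160])*[2.6,4])
E
```

```text
rail end [0.58532755 0.23424683 0.24314554]
handle bottom(+y end) top [0.59529679 0.21388097 0.20601432] near [0.59604663 0.17345497 0.24698561]
hl [array([0.594, 0.21 ]), array([0.594, 0.214]), array([0.594, 0.216]), array([0.595, 0.219])]
hr [array([0.596, 0.153]), array([0.596, 0.161]), array([0.596, 0.165]), array([0.596, 0.171])]
railtip [array([0.582, 0.229]), array([0.583, 0.231]), array([0.584, 0.232]), array([0.585, 0.234])]
chl [array([0.591, 0.204]), array([0.595, 0.211]), array([0.598, 0.215]), array([0.601, 0.22 ])]
chr [array([0.584, 0.149]), array([0.589, 0.158]), array([0.591, 0.163]), array([0.594, 0.169])]
tl [array([0.598, 0.215]), array([0.596, 0.21 ]), array([0.594, 0.207]), array([0.592, 0.203])]
tr [array([0.599, 0.168]), array([0.596, 0.164]), array([0.595, 0.162]), array([0.593, 0.159])]
0.17 0.161 wrist [304.3845036  255.11482141] scene [282.36280319 399.31451518]
0.17 0.201 wrist [304.34843279 172.10259735] scene [299.61209253 457.55651145]
0.235 0.161 wrist [301.37407588 294.58708973] scene [283.5772659  362.76201761]
0.235 0.201 wrist [301.23517234 197.11777425] scene [302.08576251 424.32284833]
```

The rail's a fixed white guide beside the black tab; tab centre ≈ (0.592, 0.184). Going down with open jaws.

```bash
python3 -m crank '[[[0.6,3,-7,30,-2.6],[0.6,0,0,35,0],[0.6,0,0,35,0],[0.6,0,0,35,0],[0.6,0,0,22,0],[0.6,0,0,0,0]]]' 15
python3 - <<'E'
from h import *
go((.592,.184,.196))
E
```

```text
t: 4.7
eef_pos: [0.5936, 0.1831, 0.1941]
orientation: [[-0.049, 0.999, 0.014], [0.999, 0.049, 0.004], [0.003, 0.014, -1.0]]
wrist_force: [0.5, -0.1, -0.2]
gripper_width: 0.599
shift tool mm [ 0.9 -1.5 -1.9] tooly yaw 2.8
```

```bash
python3 -m crank '[[[0.3,0,0,0,0],[0.1,0,0,0,0],[0,0,0,0,0],[0,0,0,0,0],[0,0,0,0,0]]]' 15
```

```text
t: 5.2
eef_pos: [0.5967, 0.183, 0.2004]
orientation: [[-0.049, 0.999, 0.023], [0.999, 0.048, 0.006], [0.005, 0.024, -1.0]]
wrist_force: [-1.6, -0.4, -1.4]
gripper_width: 0.21
```

```bash
python3 -m crank '[[[0,0,0,0,0],[0,0,0,0,0],[0,0,0,0,0]]]' 15
python3 - <<'E'
from h import *
s=snap('scene'); c=cv2.cvtColor(s['frame'],cv2.COLOR_RGB2BGR)[200:320,180:330]
w=cv2.imread('pics/a.png')
W=snap('wrist'); w=cv2.cvtColor(W['frame'],cv2.COLOR_RGB2BGR)[130:330,160:360]
cv2.imwrite('pics/g.png',np.hstack([cv2.resize(c,(450,360)),cv2.resize(w,(350,360))]))
E
```

```text
t: 5.5
eef_pos: [0.5935, 0.1828, 0.2002]
orientation: [[-0.049, 0.999, 0.017], [0.999, 0.049, 0.005], [0.004, 0.018, -1.0]]
wrist_force: [0.8, -0.2, -0.9]
gripper_width: 0.148
```

View pics/g.png

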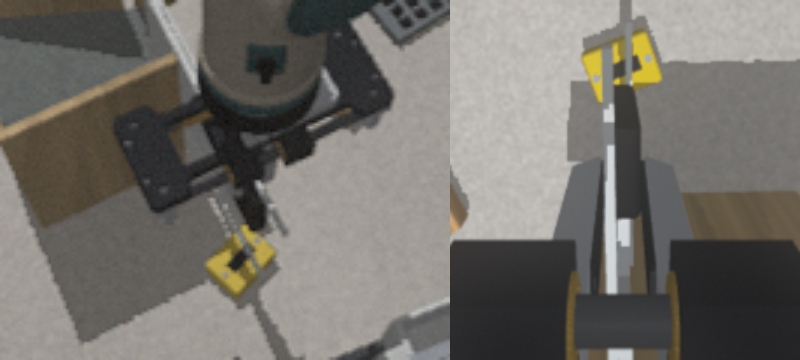

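Opening is 0.148 ≈ 14 mm, so the tab is pinched. Pushing shut along tool −x.

```bash
python3 -m crank '[[[0,-15,0,0,0],[0,-15,0,0,0],[0,-15,0,0,0],[0,-15,0,0,0],[0,-6,0,0,0]]]' 30
python3 -m crank '[[[0,-5,0,0,0],[0,-5,0,0,0],[0,-5,0,0,0],[0,-5,0,0,0]]]' 30
```

```text
t: 6.1
eef_pos: [0.5972, 0.1238, 0.2002]
orientation: [[-0.051, 0.999, 0.019], [0.998, 0.051, 0.026], [0.025, 0.02, -0.999]]
wrist_force: [-0.8, 19.6, -1.5]
gripper_width: 0.14
t: 6.5
eef_pos: [0.5972, 0.1243, 0.2003]
orientation: [[-0.051, 0.999, 0.018], [0.996, 0.049, 0.073], [0.072, 0.021, -0.997]]
wrist_force: [-0.2, 13.8, -0.8]
gripper_width: 0.142
```

```bash
python3 -m crank '[[[0.4,0,0,0,0],[0.4,0,0,0,0],[0.4,0,0,0,0],[0.4,0,0,-30,0],[0.4,0,0,-40,0],[0.6,0,0,-40,0],[0.6,0,0,-40,0]]]'
python3 - <<'E'
from h import *
s=snap('top')
hsv=cv2.cvtColor(s['frame'],cv2.COLOR_RGB2HSV)
go((.419,-.059,.3))
print(np.array(manip.get_state()['orientation'])[:,2])
E
```

```text
t: 7.2
eef_pos: [0.5924, 0.1025, 0.3474]
orientation: [[-0.043, 0.999, 0.005], [0.997, 0.043, 0.058], [0.057, 0.008, -0.998]]
wrist_force: [1.0, -0.1, -0.0]
gripper_width: 0.532
shift tool mm [-156.2 -184.2   42.2] tooly yaw 2.4
[ 0.01896765  0.05779085 -0.99814851]
```

```bash
python3 -m crank '[[[0.7,-31,-37,8,-3.3],[0.7,-31,-37,8,0],[0.7,-31,-37,8,0],[0.7,-31,-37,8,0],[0.7,-31,-37,8,0],[0.7,0,0,50,0],[0.7,0,0,50,0],[0.7,0,0,0,0]]]'
cat > blk.py <<'E'
from h import *
st=manip.get_state(); print(st['eef_pos'].round(3), st['orientation'][:,2].round(3))
for n in('wrist','top'):
    s=snap(n,'blk_%s.png'%n); hsv=cv2.cvtColor(s['frame'],cv2.COLOR_RGB2HSV)
    m=cv2.inRange(hsv,(5,70,90),(22,200,255)); m=cv2.morphologyEx(m,cv2.MORPH_CLOSE,np.ones((5,5)))
    for k in cv2.findContours(m,0,2)[0]:
        if cv2.contourArea(k)<40: continue
        r=cv2.minAreaRect(k); P=np.array([ray(s,*p,.028)[:2] for p in cv2.boxPoints(r)])
        e=[P[1]-P[0],P[2]-P[1]]; L=sorted(map(np.linalg.norm,e)); l=max(e,key=np.linalg.norm)
        c=ray(s,*r[0],.028)
        if .02<L[0]<.06 and .045<L[1]<.09 and c[0]<.6: print(n,np.round(r[0]),c[:2].round(3),np.round(L,3),'jaw yaw',round((np.degrees(np.arctan2(l[1],l[0]))+180)%180-90,1))
E
python3 blk.py; python3 -c "
from h import *
go((.419,-.059,.15))"
```

```text
t: 8.05
eef_pos: [0.4268, -0.0773, 0.2011]
orientation: [[-0.095, 0.995, 0.033], [0.995, 0.093, 0.037], [0.034, 0.036, -0.999]]
wrist_force: [-0.8, 0.1, -0.3]
gripper_width: 0.702
[ 0.427 -0.077  0.201] [ 0.033  0.037 -0.999]
wrist [250. 160.] [ 0.419 -0.056] [0.031 0.063] jaw yaw 5.5
wrist [270.  65.] [0.434 0.067] [0.034 0.065] jaw yaw 27.6
top [238. 228.] [0.437 0.063] [0.031 0.056] jaw yaw 26.5
shift tool mm [ 19.5 -15.2  57.6] tooly yaw 5.4
```

```bash
python3 -m crank '[[[0.7,12,-9,45,0],[0.7,10,-8,45,0],[0.7,0,0,40,0],[0.7,0,0,0,0]]]' 20
python3 -c "
from h import *
go((.419,-.057,.006))"
```

```text
t: 8.55
eef_pos: [0.4385, -0.0604, 0.0892]
orientation: [[-0.099, 0.992, 0.077], [0.995, 0.098, 0.02], [0.012, 0.079, -0.997]]
wrist_force: [-1.2, 0.2, 1.3]
gripper_width: 0.699
shift tool mm [  4.3 -25.6  81.5] tooly yaw 5.6
```

```bash
python3 -m crank '[[[0.7,2,-12,15,0],[0.7,2,-12,15,0],[0.7,0,0,10,0],[0.7,0,0,10,0],[0.7,0,0,0,0]]]' 20
python3 -c "
from h import *
go((.419,-.057,.006))"
```

```text
t: 9.05
eef_pos: [0.438, -0.0641, 0.0514]
orientation: [[-0.102, 0.989, 0.107], [0.995, 0.102, 0.009], [-0.002, 0.108, -0.994]]
wrist_force: [-0.6, -0.7, -0.4]
gripper_width: 0.7
shift tool mm [  9.1 -23.   43.1] tooly yaw 5.9
```

```bash
python3 -c "
from h import *
s=manip.get_state();print(s['joints'].round(1),s['joint_efforts'].round(1))"
python3 -m crank '[[[0.7,0,-10,0,0],[0.7,0,0,0,0]]]'
python3 -m crank '[[[0.7,0,-10,0,0],[0.7,0,0,0,0]]]'
python3 -c "
from h import *
s=manip.get_state();print(s['joints'].round(1),s['joint_efforts'].round(1))
go((.419,-.057,.006))"
```

```text
[-19.8   7.6 117.6   3.4  49.2 -27.8] [ -0.1 -26.8 -18.9   0.2  -0.6   0. ]
t: 9.25
eef_pos: [0.4302, -0.0661, 0.0521]
orientation: [[-0.103, 0.988, 0.111], [0.995, 0.103, 0.008], [-0.004, 0.111, -0.994]]
wrist_force: [-0.5, -0.3, 1.0]
gripper_width: 0.696
t: 9.45
eef_pos: [0.42, -0.0674, 0.0516]
orientation: [[-0.103, 0.988, 0.112], [0.995, 0.103, 0.007], [-0.004, 0.112, -0.994]]
wrist_force: [0.2, 1.0, 0.2]
gripper_width: 0.702
[-21.2   6.  119.6   3.6  48.6 -29.4] [ -0.1 -25.3 -19.3   0.2  -0.6  -0. ]
shift tool mm [10.6 -5.  45.3] tooly yaw 6.0
```

```bash
python3 -m crank '[[[0.7,0,0,-50,0],[0.7,0,0,-50,0],[0.7,0,0,-50,0],[0.7,0,0,0,0]]]'
python3 -m crank '[[[0.7,0,0,20,0],[0.7,0,0,0,0],[0.7,0,0,20,0],[0.7,0,0,0,0]]]'
python3 -m crank '[[[0.7,0,0,20,0],[0.7,0,0,20,0],[0.7,0,0,0,0],[0.7,0,0,0,0]]]'
python3 -c "
from h import *
go((.419,-.057,.006))"
```

```text
t: 9.85
eef_pos: [0.4008, -0.0684, 0.2042]
orientation: [[-0.102, 0.989, 0.108], [0.995, 0.101, 0.009], [-0.002, 0.108, -0.994]]
wrist_force: [1.0, 0.6, 0.6]
gripper_width: 0.702
t: 10.25
eef_pos: [0.4051, -0.0683, 0.1649]
orientation: [[-0.101, 0.989, 0.111], [0.995, 0.101, 0.007], [-0.004, 0.112, -0.994]]
wrist_force: [-0.4, -0.9, 0.4]
gripper_width: 0.703
t: 10.65
eef_pos: [0.4103, -0.0683, 0.1258]
orientation: [[-0.101, 0.989, 0.112], [0.995, 0.101, 0.007], [-0.004, 0.112, -0.994]]
wrist_force: [0.3, -0.3, 0.1]
gripper_width: 0.7
shift tool mm [ 10.9  -3.7 120.1] tooly yaw 5.8
```

```bash
python3 -m crank '[[[0.7,0,40,0,0],[0.7,0,40,0,0],[0.7,0,0,0,0]]]'
python3 -m crank '[[[0.7,0,-40,0,0],[0.7,0,0,0,0]]]'
python3 -m crank '[[[0.7,0,-10,20,0],[0.7,0,-10,20,0],[0.7,0,0,0,0]]]'
python3 -m crank '[[[0.7,0,10,-20,0],[0.7,0,10,-20,0],[0.7,0,0,0,0]]]'
```

```text
t: 10.95
eef_pos: [0.492, -0.0607, 0.1383]
orientation: [[-0.099, 0.988, 0.115], [0.995, 0.099, 0.006], [-0.006, 0.115, -0.993]]
wrist_force: [-1.4, -0.1, 0.9]
gripper_width: 0.701
t: 11.15
eef_pos: [0.4524, -0.0647, 0.1348]
orientation: [[-0.102, 0.988, 0.114], [0.995, 0.102, 0.006], [-0.006, 0.114, -0.993]]
wrist_force: [0.8, -0.7, -0.6]
gripper_width: 0.698
t: 11.45
eef_pos: [0.4379, -0.0675, 0.0956]
orientation: [[-0.101, 0.988, 0.121], [0.995, 0.101, 0.003], [-0.009, 0.121, -0.993]]
wrist_force: [-0.5, 0.0, 0.2]
gripper_width: 0.699
t: 11.75
eef_pos: [0.454, -0.0661, 0.1421]
orientation: [[-0.099, 0.987, 0.123], [0.995, 0.1, 0.003], [-0.01, 0.123, -0.992]]
wrist_force: [-0.2, 0.7, 0.6]
gripper_width: 0.699
```

```bash
python3 -m crank '[[[0.7,0,20,-45,0],[0.7,0,20,-45,0],[0.7,0,20,-45,0],[0.7,0,0,0,0]]]'
python3 -m crank '[[[0.7,0,-10,0,0],[0.7,0,-10,0,0],[0.7,0,-10,0,0],[0.7,0,-10,0,0],[0.7,0,0,0,0]]]'
python3 -m crank '[[[0.7,0,0,15,0],[0.7,0,0,15,0],[0.7,0,0,15,0],[0.7,0,0,15,0],[0.7,0,0,0,0]]]'
python3 -m crank '[[[0.7,0,0,-15,0],[0.7,0,0,-15,0],[0.7,0,0,-15,0],[0.7,0,0,-15,0],[0.7,0,0,0,0]]]'
```

```text
t: 12.15
eef_pos: [0.4918, -0.0589, 0.2817]
orientation: [[-0.099, 0.988, 0.116], [0.995, 0.099, 0.005], [-0.006, 0.115, -0.993]]
wrist_force: [-0.4, -0.1, 0.0]
gripper_width: 0.7
t: 12.65
eef_pos: [0.4437, -0.0623, 0.2723]
orientation: [[-0.099, 0.989, 0.106], [0.995, 0.099, 0.007], [-0.003, 0.107, -0.994]]
wrist_force: [0.1, -0.1, -0.0]
gripper_width: 0.697
t: 13.15
eef_pos: [0.4476, -0.062, 0.209]
orientation: [[-0.096, 0.99, 0.106], [0.995, 0.096, 0.008], [-0.002, 0.106, -0.994]]
wrist_force: [0.1, 0.1, -0.2]
gripper_width: 0.698
t: 13.65
eef_pos: [0.4402, -0.0625, 0.2713]
orientation: [[-0.096, 0.99, 0.104], [0.995, 0.095, 0.009], [-0.001, 0.105, -0.995]]
wrist_force: [0.2, 0.5, 0.4]
gripper_width: 0.699
```

```bash
python3 -m crank '[[[0.7,0,-20,0,0],[0.7,0,-20,0,0],[0.7,0,-20,0,0],[0.7,0,-20,0,0],[0.7,0,0,0,0]]]'
python3 -m crank '[[[0.7,0,40,0,0],[0.7,0,0,0,0],[0.7,0,40,0,0],[0.7,0,0,0,0]]]'
python3 -m crank '[[[0.7,0,0,-50,0],[0.7,0,0,-50,0],[0.7,0,0,-50,0],[0.7,0,0,0,0]]]'
python3 -m crank '[[[0.7,0,0,20,0],[0.7,0,0,20,0],[0.7,0,0,20,0],[0.7,0,0,20,0],[0.7,0,0,20,0],[0.7,0,0,20,0],[0.7,0,0,20,0],[0.7,0,0,0,0]]]'
```

```text
t: 14.15
eef_pos: [0.3585, -0.0701, 0.2611]
orientation: [[-0.096, 0.99, 0.104], [0.995, 0.096, 0.009], [-0.001, 0.104, -0.995]]
wrist_force: [0.8, 0.4, -0.4]
gripper_width: 0.703
t: 14.55
eef_pos: [0.4412, -0.0626, 0.269]
orientation: [[-0.093, 0.99, 0.106], [0.996, 0.093, 0.008], [-0.001, 0.106, -0.994]]
wrist_force: [-0.5, 0.3, 0.5]
gripper_width: 0.7
t: 14.95
eef_pos: [0.4213, -0.0616, 0.4144]
orientation: [[-0.096, 0.992, 0.085], [0.995, 0.095, 0.016], [0.008, 0.086, -0.996]]
wrist_force: [0.4, 0.1, -0.3]
gripper_width: 0.7
t: 15.75
eef_pos: [0.4313, -0.0584, 0.2644]
orientation: [[-0.097, 0.992, 0.08], [0.995, 0.096, 0.018], [0.01, 0.082, -0.997]]
wrist_force: [0.3, -0.2, 0.5]
gripper_width: 0.698
```

```bash
for i in 1 2 3; do python3 -m crank '[[[0.7,0,0,-50,0],[0.7,0,0,-50,0],[0.7,0,0,-50,0],[0.7,0,0,0,0]]]' |sed -n 2,3p
python3 -m crank '[[[0.7,0,0,20,0],[0.7,0,0,20,0],[0.7,0,0,20,0],[0.7,0,0,20,0],[0.7,0,0,20,0],[0.7,0,0,20,0],[0.7,0,0,20,0],[0.7,0,0,0,0]]]'|sed -n 2,3p; done
```

```text
eef_pos: [0.4147, -0.0596, 0.4139]
orientation: [[-0.097, 0.993, 0.067], [0.995, 0.096, 0.022], [0.016, 0.069, -0.998]]
eef_pos: [0.4246, -0.0565, 0.2701]
orientation: [[-0.098, 0.993, 0.072], [0.995, 0.096, 0.02], [0.013, 0.073, -0.997]]
eef_pos: [0.4096, -0.0582, 0.4211]
orientation: [[-0.098, 0.993, 0.061], [0.995, 0.097, 0.024], [0.018, 0.063, -0.998]]
eef_pos: [0.4199, -0.0556, 0.2805]
orientation: [[-0.098, 0.993, 0.071], [0.995, 0.097, 0.02], [0.013, 0.073, -0.997]]
eef_pos: [0.4051, -0.0573, 0.4322]
orientation: [[-0.098, 0.993, 0.062], [0.995, 0.097, 0.023], [0.017, 0.064, -0.998]]
eef_pos: [0.4162, -0.055, 0.2933]
orientation: [[-0.098, 0.992, 0.074], [0.995, 0.097, 0.018], [0.011, 0.076, -0.997]]
```

```bash
python3 -m crank '[[[0.7,0,-10,0,0],[0.7,0,-9,0,0],[0.7,0,0,30,0],[0.7,0,0,30,0],[0.7,0,0,30,0],[0.7,0,0,30,0],[0.7,0,0,30,0],[0.7,0,0,0,0]]]'
python3 -m crank '[[[0.7,0,0,30,0],[0.7,0,0,20,0],[0.7,0,0,0,0]]]'
python3 -c "
from h import *
go((.419,-.057,.006))"
```

```text
t: 20.15
eef_pos: [0.4109, -0.058, 0.1487]
orientation: [[-0.097, 0.991, 0.094], [0.995, 0.097, 0.01], [0.001, 0.094, -0.996]]
wrist_force: [-0.2, -0.4, -0.2]
gripper_width: 0.698
t: 20.45
eef_pos: [0.4196, -0.0598, 0.1041]
orientation: [[-0.096, 0.99, 0.104], [0.995, 0.096, 0.006], [-0.004, 0.104, -0.995]]
wrist_force: [-0.1, -0.8, 0.2]
gripper_width: 0.7
shift tool mm [  3.2 -10.5  97.5] tooly yaw 5.6
```

```bash
python3 -m crank '[[[0.7,3,-10,0,0],[0.7,0,0,20,0],[0.7,0,0,0,0],[0.7,0,0,20,0],[0.7,0,0,0,0],[0.7,0,0,20,0],[0.7,0,0,0,0]]]'
python3 -c "
from h import *
go((.419,-.057,.006))"
```

```text
t: 21.15
eef_pos: [0.4224, -0.0608, 0.0567]
orientation: [[-0.096, 0.988, 0.125], [0.995, 0.097, -0.002], [-0.014, 0.124, -0.992]]
wrist_force: [-0.6, -0.2, 0.5]
gripper_width: 0.704
shift tool mm [ 4.8 -9.2 49.9] tooly yaw 5.6
```

```bash
python3 -m crank '[[[0.7,2,-10,20,0],[0.7,2,-5,20,0],[0.7,0,-4,9,0],[0.7,0,0,0,0]]]'
python3 -c "
from h import *
go((.419,-.057,.006))"
```

```text
t: 21.55
eef_pos: [0.4151, -0.061, 0.0121]
orientation: [[-0.097, 0.986, 0.137], [0.995, 0.099, -0.006], [-0.02, 0.136, -0.991]]
wrist_force: [0.1, -0.1, -0.4]
gripper_width: 0.701
shift tool mm [3.7 3.4 6.5] tooly yaw 5.7
```

```bash
python3 -m crank '[[[0.7,3,4,4,0],[0.5,0,0,0,0],[0.2,0,0,0,0],[0.2,0,0,0,0],[0.2,0,0,0,0],[0.2,0,0,0,0],[0.2,0,0,0,0]]]' 25
python3 -m crank '[[[0.2,0,0,-50,0],[0.2,0,0,-50,0],[0.2,0,0,-50,0],[0.2,0,0,-50,0],[0.2,0,0,-50,0],[0.2,0,0,-50,0],[0.2,0,0,0,0]]]'
python3 -c "
from h import *
go((.676,.004,.32))"
```

```text
t: 22.25
eef_pos: [0.424, -0.0587, 0.0126]
orientation: [[-0.097, 0.985, 0.145], [0.995, 0.099, -0.009], [-0.023, 0.143, -0.989]]
wrist_force: [0.2, 0.2, -0.0]
gripper_width: 0.227
t: 22.95
eef_pos: [0.3787, -0.056, 0.3138]
orientation: [[-0.096, 0.986, 0.139], [0.995, 0.098, -0.007], [-0.021, 0.137, -0.99]]
wrist_force: [0.1, 0.3, 0.2]
gripper_width: 0.199
shift tool mm [ 31.  299.8  34.6] tooly yaw 5.7
```

```bash
python3 blk.py
python3 - <<'E'
from h import *
w=cv2.imread('pics/blk_wrist.png'); t=cv2.imread('pics/blk_top.png')[190:270,210:310]
cv2.imwrite('pics/k.png',np.hstack([cv2.resize(w,(480,360)),cv2.resize(t,(320,256+104))]))
E
```

```text
[ 0.379 -0.056  0.314] [ 0.139 -0.007 -0.99 ]
wrist [258. 156.] [ 0.418 -0.055] [0.032 0.063] jaw yaw 6.2
wrist [274.  85.] [0.433 0.068] [0.035 0.064] jaw yaw 28.5
top [238. 228.] [0.436 0.065] [0.031 0.059] jaw yaw 26.5
```

View pics/k.png

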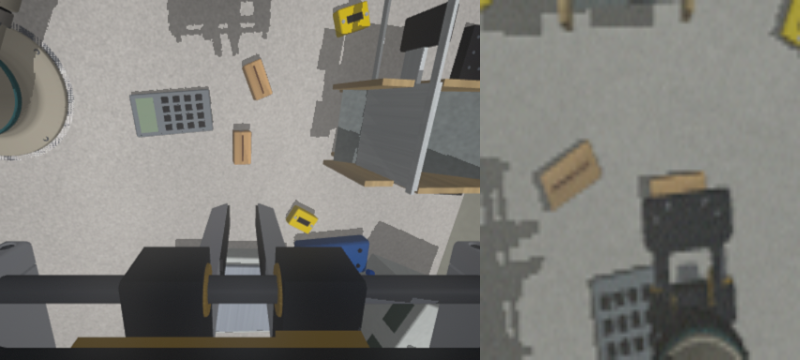

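```bash
for i in 1 2 3; do python3 -m crank '[[[0.7,0,-10,0,0],[0.7,0,-10,0,0],[0.7,0,-10,0,0],[0.7,0,-10,0,0],[0.7,0,-10,0,0],[0.7,0,-10,0,0],[0.7,0,0,0,0]]]' |sed -n 2,3p; python3 -c "
from h import *
print(manip.get_state()['joints'].round(2))"
python3 -m crank '[[[0.7,0,35,0,0],[0.7,0,0,0,0],[0.7,0,35,0,0],[0.7,0,0,0,0]]]'|sed -n 2,3p;  python3 -c "
from h import *
print(manip.get_state()['joints'].round(2))";done
```

```text
eef_pos: [0.3067, -0.0593, 0.2919]
orientation: [[-0.096, 0.989, 0.113], [0.995, 0.097, 0.003], [-0.008, 0.113, -0.994]]
[-28.24 -15.38 101.93   3.21  87.8  -33.77]
eef_pos: [0.3774, -0.0537, 0.3011]
orientation: [[-0.093, 0.989, 0.116], [0.996, 0.094, 0.0], [-0.011, 0.116, -0.993]]
[-21.34  -8.94  96.29   2.45  86.42 -26.73]
eef_pos: [0.3082, -0.0592, 0.2931]
orientation: [[-0.092, 0.989, 0.114], [0.996, 0.093, -0.001], [-0.011, 0.113, -0.993]]
[-27.84 -15.31 101.74   3.03  87.76 -33.11]
eef_pos: [0.3784, -0.0538, 0.3022]
orientation: [[-0.088, 0.989, 0.117], [0.996, 0.089, -0.003], [-0.013, 0.116, -0.993]]
[-21.09  -8.9   96.12   2.26  86.45 -26.22]
eef_pos: [0.3091, -0.059, 0.294]
orientation: [[-0.088, 0.99, 0.114], [0.996, 0.088, -0.003], [-0.014, 0.113, -0.993]]
[-27.46 -15.27 101.6    2.84  87.77 -32.49]
eef_pos: [0.3793, -0.0538, 0.3032]
orientation: [[-0.084, 0.99, 0.117], [0.996, 0.085, -0.006], [-0.016, 0.116, -0.993]]
[-20.84  -8.85  95.95   2.08  86.48 -25.72]
```

Run:
```python
from h import *
st=manip.get_state(); R=np.array(st['orientation']); p=np.array(st['eef_pos'])
s=snap('wrist','l.png')
print('TCP in wrist',proj(s,p), st['gripper_width'])
for sg in(-1,1): print(proj(s,p+R@np.array([0,sg*.033,0])))
c=-s['R'].T@s['t']; print('cam in tool',R.T@(c-p)); 
a=snap('scene'); print('scene tcp',proj(a,p)); t=snap('top'); print('top',proj(t,p))
A=cv2.cvtColor(a['frame'],cv2.COLOR_RGB2BGR); u,v=map(int,proj(a,p)); cv2.circle(A,(u,v),2,(0,0,255),-1)
cr=A[max(0,v-60):v+60,max(0,u-60):u+60]
W=cv2.imread('pics/l.png'); 
cv2.imwrite('pics/m.png',np.hstack([cv2.resize(cr,(360,360)),cv2.resize(W,(440,360))]))
```

```text
TCP in wrist [258.34447232 215.81761869] 0.7000026670111444
[216.79542197 215.79683468]
[299.89487286 215.83840336]
cam in tool [ 7.90625691e-02  5.52993054e-06 -2.09725466e-01]
scene tcp [301.12262549 136.62028538]
top [273.20377381 251.5323604 ]
```

View pics/m.png

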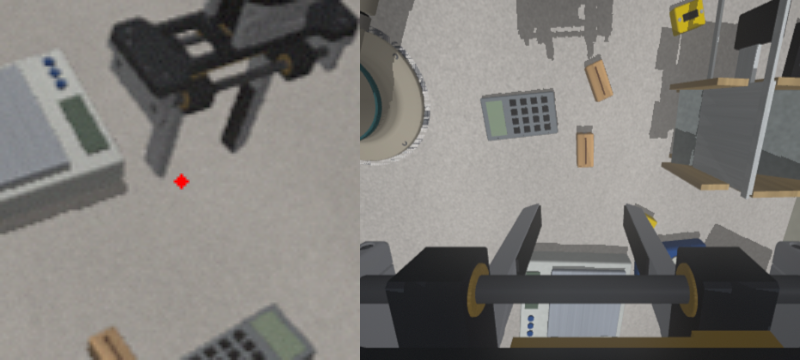

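Run:
```python
from h import *
st=manip.get_state(); R=np.array(st['orientation']); p=np.array(st['eef_pos'])
a=snap('scene'); print(manip.hold_point_z)
u,v=map(int,proj(a,p))
for z in(0,-.01,-.019):
  for y in(-.033,0,.033): print(z,y,(proj(a,p+R@np.array([0,y,z]))-[u-60,v-60])*3)
```

```text
0.0188
0 -0.033 [213.54036369 169.54715514]
0 0 [181.7124083  181.03684058]
0 0.033 [149.11545335 192.80412987]
-0.01 -0.033 [216.5425161  161.66542145]
-0.01 0 [184.44503066 173.17048294]
-0.01 0.033 [151.56449383 184.95622233]
-0.019 -0.033 [219.29359512 154.44284603]
-0.019 0 [186.94966448 165.96043241]
-0.019 0.033 [153.80970491 177.76148253]
```

Scene view: the fingertips appear about 20 mm behind the reported TCP, and that would explain closing above the block. I'll descend again and use force contact to settle it.

```bash
python3 -m crank '[[[0.7,0,5,35,0],[0.7,0,0,35,0],[0.7,0,0,35,0],[0.7,0,0,35,0],[0.7,0,0,35,0],[0.7,0,0,0,0]]]' | sed -n 2,3p
python3 -c "
from h import *
go((.417,-.057,.04))"
```

```text
eef_pos: [0.3983, -0.0558, 0.1274]
orientation: [[-0.079, 0.989, 0.122], [0.997, 0.081, -0.01], [-0.02, 0.121, -0.992]]
shift tool mm [-0.9  7.9 89. ] tooly yaw 4.7
```

```bash
python3 -m crank '[[[0.7,0,4,25,-0.7],[0.7,0,4,25,0],[0.7,0,0,25,0],[0.7,0,0,10,0],[0.7,0,0,0,0]]]' | sed -n 2,4p
python3 - <<'E'
from h import *
go((.417,-.057,.008))
st=manip.get_state(); R=np.array(st['orientation']); p=np.array(st['eef_pos'])
a=snap('scene'); A=cv2.cvtColor(a['frame'],cv2.COLOR_RGB2BGR)
u,v=map(int,proj(a,p)); cr=cv2.resize(A[v-45:v+45,u-50:u+50],None,fx=6,fy=6,interpolation=cv2.INTER_CUBIC)
for y in(-.033,0,.033):
  q=(proj(a,p+R@np.array([0,y,0]))-[u-50,v-45])*6; cv2.circle(cr,tuple(int(i) for i in q),3,(0,0,255),-1)
cv2.imwrite('pics/n.png',cr)
E
```

```text
eef_pos: [0.4212, -0.059, 0.0499]
orientation: [[-0.09, 0.987, 0.134], [0.996, 0.093, -0.015], [-0.027, 0.132, -0.991]]
wrist_force: [-0.6, -0.6, 0.5]
shift tool mm [ 3.5 -9.5 41. ] tooly yaw 5.4
```

View pics/n.png

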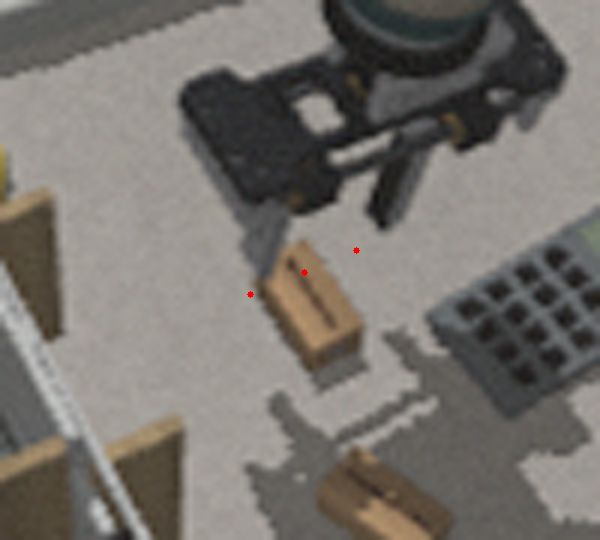

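```bash
python3 -m crank '[[[0.7,2,-6,20,0],[0.7,2,-5,15,0],[0.7,0,-2,8,0],[0.7,0,0,0,0]]]' | sed -n 2,4p
python3 -m crank '[[[0.7,0,0,5,0],[0.7,0,0,0,0]]]' | sed -n 2,4p
python3 -m crank '[[[0.7,0,0,5,0],[0.7,0,0,0,0]]]' | sed -n 2,4p
```

```text
eef_pos: [0.4202, -0.0596, 0.0122]
orientation: [[-0.089, 0.985, 0.149], [0.995, 0.093, -0.02], [-0.033, 0.146, -0.989]]
wrist_force: [0.5, 0.6, 0.1]
eef_pos: [0.4229, -0.0605, 0.009]
orientation: [[-0.088, 0.984, 0.153], [0.995, 0.093, -0.021], [-0.035, 0.15, -0.988]]
wrist_force: [-1.2, 0.2, -0.1]
eef_pos: [0.425, -0.061, 0.0048]
orientation: [[-0.088, 0.984, 0.155], [0.995, 0.093, -0.022], [-0.036, 0.152, -0.988]]
wrist_force: [0.3, 0.1, -0.3]
```

```bash
python3 -c "
from h import *
go((.419,-.056,.0))"
```

```text
shift tool mm [ 5.7 -6.1  3.7] tooly yaw 5.4
```

```bash
for i in 1 2 3; do python3 -m crank '[[[0.7,2,-3,5,0],[0.7,0,0,0,0]]]' | sed -n 2,4p; done
```

```text
eef_pos: [0.4226, -0.0594, -0.001]
orientation: [[-0.088, 0.984, 0.155], [0.995, 0.093, -0.022], [-0.036, 0.153, -0.988]]
wrist_force: [-0.0, -0.5, 1.0]
eef_pos: [0.4198, -0.0575, -0.0071]
orientation: [[-0.088, 0.984, 0.155], [0.995, 0.093, -0.022], [-0.036, 0.152, -0.988]]
wrist_force: [-0.1, 0.4, 0.3]
eef_pos: [0.417, -0.0556, -0.0132]
orientation: [[-0.089, 0.984, 0.154], [0.995, 0.093, -0.022], [-0.036, 0.152, -0.988]]
wrist_force: [-0.3, 0.2, 0.9]
```

Run:
```python
from h import *
st=manip.get_state(); R=np.array(st['orientation']); p=np.array(st['eef_pos'])
a=snap('scene'); A=cv2.cvtColor(a['frame'],cv2.COLOR_RGB2BGR)
u,v=map(int,proj(a,p)); cr=cv2.resize(A[v-50:v+40,u-50:u+50],None,fx=6,fy=6,interpolation=cv2.INTER_CUBIC)
for y in(-.033,0,.033):
  q=(proj(a,p+R@np.array([0,y,0]))-[u-50,v-50])*6; cv2.circle(cr,tuple(int(i) for i in q),3,(0,0,255),-1)
cv2.imwrite('pics/o.png',cr)
```

```text
(no output)
```

View pics/o.png

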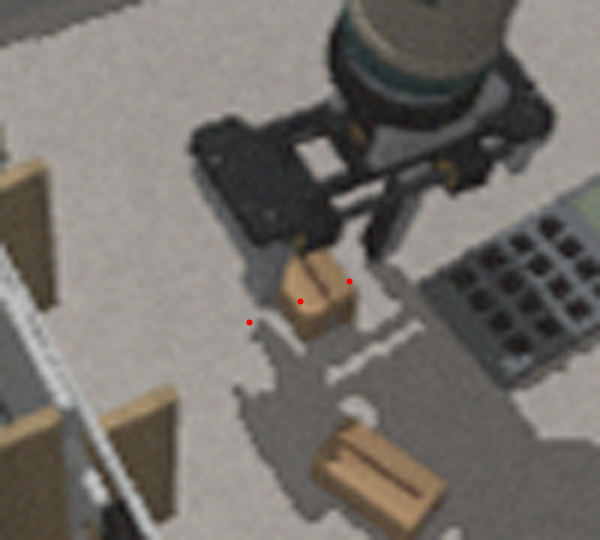

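```bash
python3 -m crank '[[[0.5,0,0,0,0],[0.3,0,0,0,0],[0.0,0,0,0,0],[0.0,0,0,0,0],[0.0,0,0,0,0],[0,0,0,0,0],[0,0,0,0,0]]]' 25
```

```text
t: 29.85
eef_pos: [0.4195, -0.0565, -0.0119]
orientation: [[-0.088, 0.983, 0.159], [0.995, 0.093, -0.023], [-0.038, 0.156, -0.987]]
wrist_force: [0.2, -0.2, -0.5]
gripper_width: 0.368
```

```bash
python3 - <<'E'
from h import *
a=snap('scene'); p=np.array([.39,-.06,.02]); z=np.array([.155,-.02,-.988])
d=lambda v:(lambda q:q/np.linalg.norm(q))(proj(a,p)-proj(a,p+v))
print('vertical dir',d(np.array([0,0,.06])),'tilted',d(-z*.06),'observed',np.array([-35,75])/np.hypot(35,75))
print(manip.get_state()['joints'].round(1))
E
python3 -m crank '[[[0,0,0,-50,0],[0,0,0,-50,0],[0,0,0,-50,0],[0,0,0,-50,0],[0,0,0,-50,0],[0,0,0,-50,0],[0,0,0,-50,0],[0,0,0,0,0]]]'
python3 - <<'E'
from h import *
go((.676,.004,.33))
a=snap('scene','q1.png');w=snap('wrist','q2.png')
print(manip.get_state()['joints'].round(1))
E
```

```text
vertical dir [-0.17164915  0.98515814] tilted [-0.4046966   0.91445102] observed [-0.42288547  0.90618314]
[-18.8  10.4 127.8   3.1  32.8 -26.5]
t: 30.7
eef_pos: [0.3609, -0.0479, 0.3369]
orientation: [[-0.088, 0.985, 0.146], [0.996, 0.092, -0.02], [-0.033, 0.143, -0.989]]
wrist_force: [0.5, 0.4, -0.4]
gripper_width: 0.366
shift tool mm [ 24.  314.3  51.7] tooly yaw 5.3
[-20.8 -11.8  94.5   1.9  89.7 -25.8]
```

```bash
python3 -m crank '[[[0,4,40,6,2],[0,4,40,6,0],[0,4,40,6,0],[0,4,40,6,0],[0,4,40,6,0],[0,4,40,6,0],[0,0,40,6,0],[0,0,0,0,0]]]'
python3 - <<'E'
from h import *
go((.68,.004,.215))
E
```

```text
t: 31.6
eef_pos: [0.6393, -0.0036, 0.2975]
orientation: [[-0.052, 0.994, 0.097], [0.998, 0.053, -0.013], [-0.018, 0.096, -0.995]]
wrist_force: [-1.0, -0.5, -1.9]
gripper_width: 0.366
shift tool mm [ 7.  32.9 85.9] tooly yaw 3.1
```

```bash
python3 -m crank '[[[0,4,17,0,0],[0,3,16,0,0],[0,0,0,20,0],[0,0,0,20,0],[0,0,0,20,0],[0,0,0,15,0],[0,0,0,0,0]]]'
python3 - <<'E'
from h import *
go((.68,.004,.215))
snap('scene','r1.png')
E
```

```text
t: 32.3
eef_pos: [0.6659, 0.0055, 0.2016]
orientation: [[-0.053, 0.997, 0.057], [0.999, 0.054, -0.01], [-0.013, 0.057, -0.998]]
wrist_force: [-0.2, 0.9, -0.3]
gripper_width: 0.364
shift tool mm [ -2.4  14.7 -12.5] tooly yaw 3.1
```

```bash
python3 -m crank '[[[0.6,0,0,0,0],[0.6,0,0,0,0],[0.6,0,0,0,0],[0.6,0,0,-20,0],[0.6,0,0,-40,0],[0.6,0,0,-40,0],[0.6,0,0,-30,0],[0.6,0,0,0,0]]]'
python3 blk.py
python3 - <<'E'
from h import *
go((.436,.066,.2))
a=cv2.imread('pics/r1.png')[150:300,140:330]; s=snap('scene','r2.png'); b=cv2.imread('pics/r2.png')[150:300,140:330]; t=cv2.imread('pics/blk_top.png')[115:265,180:310]
cv2.imwrite('pics/r.png',np.hstack([cv2.resize(b,(418,330)),cv2.resize(t,(330,330))]))
E
```

```text
t: 33.15
eef_pos: [0.6581, 0.0067, 0.3418]
orientation: [[-0.053, 0.997, 0.065], [0.999, 0.054, -0.011], [-0.015, 0.064, -0.998]]
wrist_force: [-1.0, 0.2, 0.6]
gripper_width: 0.598
[0.658 0.007 0.342] [ 0.065 -0.011 -0.998]
wrist [123. 113.] [0.438 0.069] [0.039 0.065] jaw yaw 27.8
shift tool mm [  72.6 -224.3  123.6] tooly yaw 3.1
```

View pics/r.png

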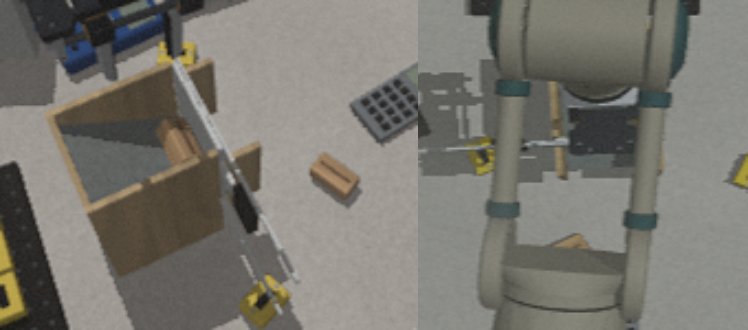

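Block one rests at the gate inside the hopper, and the other is still at (0.436, 0.066). Going for it.

```bash
python3 -m crank '[[[0.7,10,-32,0,0],[0.7,10,-32,0,0],[0.7,10,-32,0,0],[0.7,10,-32,0,0],[0.7,10,-32,0,0],[0.7,10,-32,0,0],[0.7,10,-20,0,0],[0.7,0,0,0,0]]]'|sed -n 2,3p
python3 -m crank '[[[0.7,0,0,20,-8],[0.7,0,0,20,-8],[0.7,0,0,20,-8],[0.7,0,0,20,0],[0.7,0,0,0,0]]]' |sed -n 2,3p
python3 blk.py
python3 -c "
from h import *
go((.436,.066,.1))"
```

```text
eef_pos: [0.4243, 0.067, 0.3039]
orientation: [[-0.052, 0.998, 0.019], [0.999, 0.052, -0.008], [-0.009, 0.018, -1.0]]
eef_pos: [0.4257, 0.0649, 0.2152]
orientation: [[-0.469, 0.883, 0.012], [0.883, 0.47, -0.01], [-0.014, 0.006, -1.0]]
[0.426 0.065 0.215] [ 0.012 -0.01  -1.   ]
wrist [264. 167.] [0.434 0.07 ] [0.031 0.063] jaw yaw 27.7
shift tool mm [ -1.    6.5 118. ] tooly yaw 28.0
```

```bash
python3 -m crank '[[[0.7,-1,5,25,0],[0.7,-1,5,25,0],[0.7,0,0,25,0],[0.7,0,0,25,0],[0.7,0,0,25,0],[0.7,0,0,25,0],[0.7,0,0,0,0]]]'|sed -n 2,4p
python3 -c "
from h import *
go((.435,.069,-.010))"
```

```text
eef_pos: [0.454, 0.0656, 0.0715]
orientation: [[-0.467, 0.884, 0.037], [0.884, 0.467, -0.011], [-0.027, 0.028, -0.999]]
wrist_force: [-0.6, 0.2, -0.1]
shift tool mm [ 14.1 -17.5  80.7] tooly yaw 27.9
```

```bash
python3 -m crank '[[[0.7,7,-11,15,0],[0.7,7,-11,15,0],[0.7,4,-7,15,0],[0.7,0,0,0,0]]]'|sed -n 2,4p
python3 -c "
from h import *
go((.435,.069,-.010))"
```

```text
eef_pos: [0.4296, 0.0673, 0.0301]
orientation: [[-0.465, 0.884, 0.05], [0.884, 0.466, -0.011], [-0.033, 0.039, -0.999]]
wrist_force: [-0.7, -0.1, -0.5]
shift tool mm [ 0.3  4.  40.3] tooly yaw 27.8
```

```bash
python3 -m crank '[[[0.7,0,3,14,0],[0.7,0,0,0,0],[0.7,0,0,10,0],[0.7,0,0,0,0]]]'|sed -n 2,4p
python3 -m crank '[[[0.7,0,0,6,0],[0.7,0,0,0,0]]]'|sed -n 2,4p
python3 -m crank '[[[0.7,0,0,5,0],[0.7,0,0,0,0]]]'|sed -n 2,4p
python3 -c "
from h import *
go((.435,.069,-.010))"
```

```text
eef_pos: [0.4422, 0.0683, 0.012]
orientation: [[-0.465, 0.883, 0.064], [0.885, 0.466, -0.011], [-0.039, 0.051, -0.998]]
wrist_force: [0.8, 0.3, -0.3]
eef_pos: [0.444, 0.0682, 0.0066]
orientation: [[-0.465, 0.883, 0.066], [0.885, 0.466, -0.011], [-0.04, 0.053, -0.998]]
wrist_force: [-0.7, -0.3, 0.1]
eef_pos: [0.4445, 0.0681, 0.0014]
orientation: [[-0.465, 0.883, 0.066], [0.885, 0.466, -0.011], [-0.04, 0.054, -0.998]]
wrist_force: [-0.6, -0.1, -1.2]
shift tool mm [ 5.6 -8.6 10.8] tooly yaw 27.8
```

```bash
python3 -m crank '[[[0.7,4,-8,4,0],[0.7,0,0,0,0],[0.7,0,0,5,0],[0.7,0,0,0,0]]]'|sed -n 2,4p
python3 -m crank '[[[0.5,0,0,0,0],[0.3,0,0,0,0],[0.0,0,0,0,0],[0.0,0,0,0,0],[0.0,0,0,0,0],[0,0,0,0,0]]]' 25
```

```text
eef_pos: [0.4345, 0.0678, -0.0091]
orientation: [[-0.465, 0.883, 0.065], [0.885, 0.466, -0.011], [-0.04, 0.053, -0.998]]
wrist_force: [-0.0, -0.0, 1.0]
t: 37.6
eef_pos: [0.4352, 0.0678, -0.009]
orientation: [[-0.465, 0.883, 0.066], [0.885, 0.466, -0.011], [-0.04, 0.054, -0.998]]
wrist_force: [0.5, 0.3, -0.8]
gripper_width: 0.361
```

Gripped (0.361 ≈ 34 mm). Lift and carry.

```bash
python3 -m crank '[[[0,0,0,-50,0],[0,0,0,-50,0],[0,0,0,-50,0],[0,0,0,-50,8],[0,0,0,-50,8],[0,0,0,-50,8],[0,0,0,-50,0],[0,0,0,0,0]]]'
python3 -c "
from h import *
go((.68,.004,.32))"
```

```text
t: 38.4
eef_pos: [0.4101, 0.0715, 0.3447]
orientation: [[-0.047, 0.997, 0.06], [0.999, 0.048, -0.011], [-0.013, 0.059, -0.998]]
wrist_force: [0.6, -0.1, -0.9]
gripper_width: 0.356
shift tool mm [-79.9 264.4  41.5] tooly yaw 2.8
```

```bash
python3 -m crank '[[[0,-11,38,3,0],[0,-11,38,3,0],[0,-11,38,3,0],[0,-11,38,3,0],[0,-11,38,3,0],[0,-11,38,3,0],[0,-8,30,0,0],[0,0,0,0,0]]]'|sed -n 2,4p
python3 -m crank '[[[0,0,0,20,0],[0,0,0,20,0],[0,0,0,0,0]]]'|sed -n 2,4p
python3 -c "
from h import *
go((.676,.004,.21))"
```

```text
eef_pos: [0.6778, 0.0083, 0.3353]
orientation: [[-0.05, 0.997, 0.052], [0.999, 0.05, -0.009], [-0.012, 0.052, -0.999]]
wrist_force: [-0.7, -0.0, -0.3]
eef_pos: [0.6782, 0.0079, 0.2894]
orientation: [[-0.05, 0.998, 0.044], [0.999, 0.05, -0.008], [-0.01, 0.044, -0.999]]
wrist_force: [0.3, 0.1, -0.9]
shift tool mm [-3.  -5.9 79.3] tooly yaw 2.9
```

```bash
python3 -m crank '[[[0,-3,0,20,0],[0,0,0,20,0],[0,0,0,20,0],[0,0,0,10,0],[0,0,0,0,0],[0.6,0,0,0,0],[0.6,0,0,0,0],[0.6,0,0,0,0]]]'|sed -n 2,4p
python3 -m crank '[[[0.6,0,0,-20,0],[0.6,0,0,-40,0],[0.6,0,0,-40,0],[0.6,0,0,-30,0],[0.6,0,0,0,0]]]'|sed -n 2,5p
python3 - <<'E'
from h import *
s=snap('scene','s.png'); cv2.imwrite('pics/s2.png',cv2.resize(cv2.imread('pics/s.png')[130:310,130:330],None,fx=3,fy=3))
go((.444,.386,.36))
E
```

```text
eef_pos: [0.6797, 0.0057, 0.224]
orientation: [[-0.052, 0.997, 0.05], [0.999, 0.052, -0.008], [-0.011, 0.05, -0.999]]
wrist_force: [0.5, -1.3, -0.5]
eef_pos: [0.6732, 0.0068, 0.3617]
orientation: [[-0.052, 0.997, 0.055], [0.999, 0.052, -0.008], [-0.011, 0.054, -0.998]]
wrist_force: [0.8, -0.6, -0.0]
gripper_width: 0.603
shift tool mm [ 390.4 -208.1  -15.4] tooly yaw 3.0
```

View pics/s2.png

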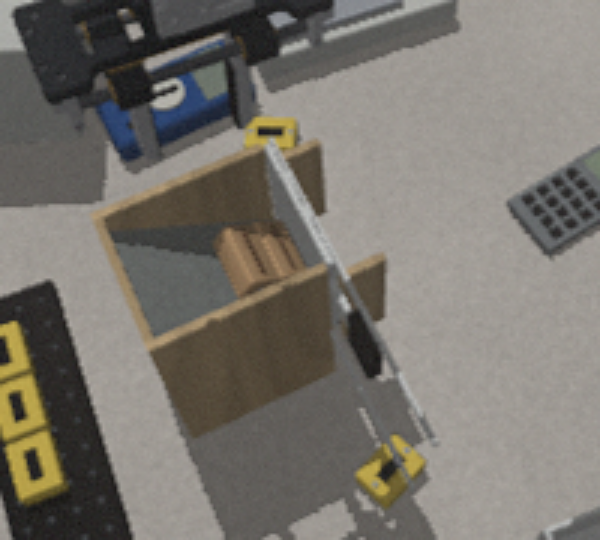

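Both blocks lie in the hopper against the shut gate; no others are on the table. Moving to the basket's bail.

```bash
python3 -m crank '[[[0.6,40,-21,0,1],[0.6,40,-21,0,1],[0.6,40,-21,0,1],[0.6,40,-21,0,1],[0.6,40,-21,0,1],[0.6,40,-21,0,0],[0.6,40,-21,0,0],[0.6,0,0,0,0]]]'|sed -n 2,3p
python3 -c "
from h import *
go((.444,.386,.36))"
```

```text
eef_pos: [0.518, 0.2935, 0.3344]
orientation: [[0.045, 0.998, 0.033], [0.999, -0.044, -0.012], [-0.011, 0.033, -0.999]]
shift tool mm [ 88.8 -77.1 -29.2] tooly yaw -2.5
```

```bash
python3 -m crank '[[[0.6,28,-25,-10,0],[0.6,28,-25,-10,0],[0.6,28,-25,-5,0],[0.6,4,0,0,0],[0.6,0,0,0,0]]]'|sed -n 2,3p
python3 - <<'E'
from h import *
s=snap('wrist','u.png')
hsv=cv2.cvtColor(s['frame'],cv2.COLOR_RGB2HSV)
m=cv2.inRange(hsv,(3,90,60),(16,255,230))
for k in cv2.findContours(m,0,2)[0]:
    if cv2.contourArea(k)>150:
        r=cv2.minAreaRect(k); print(np.round(r[0]),np.round(r[1]),round(r[2],1),ray(s,*r[0],.236).round(3),[ray(s,*p,.236)[:2].round(3).tolist() for p in cv2.boxPoints(r)])
go((.444,.386,.20)); print(proj(s,(.444,.386,.236)))
cv2.imwrite('pics/u2.png',cv2.imread('pics/u.png'))
E
```

```text
eef_pos: [0.4429, 0.3853, 0.3479]
orientation: [[0.044, 0.999, 0.023], [0.999, -0.044, -0.021], [-0.02, 0.024, -0.999]]
[258. 170.] [132.  11.] 90.0 [0.446 0.397 0.236] [[0.443, 0.471], [0.455, 0.471], [0.449, 0.313], [0.436, 0.314]]
shift tool mm [  4.1  -2.4 147.8] tooly yaw -2.6
[257.21383692 179.60375869]
```

View pics/u.png

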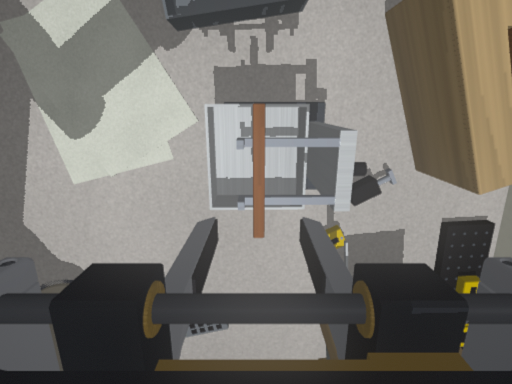

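```bash
python3 -m crank '[[[0.6,4,-1,25,0],[0.6,2,-2,25,0],[0.6,0,-2,25,0],[0.6,0,-2,25,0],[0.6,0,0,20,0],[0.6,0,0,0,0]]]' 40|sed -n 2,4p
python3 -c "
from h import *
go((.445,.390,.198))"
```

```text
eef_pos: [0.4452, 0.3787, 0.2201]
orientation: [[0.057, 0.998, 0.022], [0.998, -0.057, -0.028], [-0.027, 0.024, -0.999]]
wrist_force: [1.3, 0.1, 0.2]
shift tool mm [11.9 -1.4 21.8] tooly yaw -3.2
```

```bash
python3 -m crank '[[[0.6,11,-1,11,0],[0.6,1,0,11,0],[0.6,0,0,0,0],[0.3,0,0,0,0],[0,0,0,0,0],[0,0,0,0,0],[0,0,0,0,0],[0,0,0,0,0]]]' 40
python3 -m crank '[[[0,0,0,0,0],[0,0,0,0,0],[0,0,0,0,0]]]' 40
python3 -c "
from h import *
print(manip.get_state()['joints'].round(1))"
```

```text
t: 43.6
eef_pos: [0.4494, 0.3907, 0.1997]
orientation: [[0.06, 0.998, 0.028], [0.998, -0.06, -0.025], [-0.023, 0.03, -0.999]]
wrist_force: [0.2, 0.2, 1.1]
gripper_width: 0.212
t: 43.9
eef_pos: [0.4488, 0.3907, 0.1998]
orientation: [[0.06, 0.998, 0.028], [0.998, -0.059, -0.025], [-0.023, 0.029, -0.999]]
wrist_force: [-1.3, -0.3, -0.2]
gripper_width: 0.143
[35.8 16.7 81.6 -2.1 81.2 39.6]
```

Bar gripped (0.143 ≈ 14 mm). Lift it off.

```bash
python3 -m crank '[[[0,0,0,-15,0],[0,0,0,-20,0],[0,0,0,-20,0],[0,0,0,-10,0],[0,0,0,0,0]]]' 40
python3 -m crank '[[[0,0,-20,0,0],[0,0,-25,0,0],[0,0,-25,0,0],[0,0,-25,0,0],[0,0,-25,0,0],[0,0,-10,0,0],[0,0,0,0,0]]]'
python3 -c "
from h import *
go((.33,.3,.27))"
```

```text
t: 44.4
eef_pos: [0.4452, 0.3907, 0.262]
orientation: [[0.06, 0.998, 0.02], [0.998, -0.059, -0.031], [-0.03, 0.022, -0.999]]
wrist_force: [-0.0, -0.5, -4.3]
gripper_width: 0.143
t: 45.1
eef_pos: [0.3006, 0.3942, 0.2505]
orientation: [[0.06, 0.998, 0.004], [0.997, -0.06, -0.041], [-0.041, 0.007, -0.999]]
wrist_force: [-0.3, 0.2, -3.4]
gripper_width: 0.146
shift tool mm [-92.9  35.1 -15.5] tooly yaw -3.4
```

```bash
python3 -m crank '[[[0,-30,0,-3,-1.5],[0,-40,5,-3,-1.5],[0,-40,10,-3,-1.5],[0,-40,15,-3,-1.5],[0,-40,20,0,0],[0,-40,20,0,0],[0,-20,10,0,0],[0,0,0,0,0]]]'
python3 -c "
from h import *
go((.456,-.007,.22))"
```

```text
t: 45.9
eef_pos: [0.3906, 0.1373, 0.2708]
orientation: [[-0.051, 0.999, 0.01], [0.998, 0.052, -0.046], [-0.047, 0.007, -0.999]]
wrist_force: [-0.2, -0.2, -4.5]
gripper_width: 0.142
shift tool mm [-145.    57.5   58.1] tooly yaw 3.0
```

```bash
python3 -m crank '[[[0,-30,12,5,0],[0,-35,14,10,0],[0,-35,14,10,0],[0,-30,12,5,0],[0,-10,5,0,0],[0,0,0,0,0]]]'
python3 - <<'E'
from h import *
go((.456,-.007,.15))
s=snap('top','v.png'); cv2.imwrite('pics/v2.png',cv2.resize(cv2.imread('pics/v.png')[110:290,180:330],None,fx=4,fy=3.3))
E
```

```text
t: 46.5
eef_pos: [0.4578, -0.0016, 0.245]
orientation: [[-0.052, 0.999, 0.009], [0.998, 0.053, -0.041], [-0.041, 0.006, -0.999]]
wrist_force: [-0.4, 1.2, -3.2]
gripper_width: 0.147
shift tool mm [-1.4 -2.7 95.1] tooly yaw 3.0
```

```bash
python3 -m crank '[[[0,0,-2,20,0],[0,0,-2,20,0],[0,0,-2,20,0],[0,0,-2,20,0],[0,0,0,0,0]]]'
python3 -m crank '[[[0,0,-2,12,0],[0,0,0,0,0]]]'
python3 -c "
from h import *
go((.456,-.007,.133))"
```

```text
t: 47.05
eef_pos: [0.4477, 0.0052, 0.1646]
orientation: [[-0.061, 0.998, 0.01], [0.998, 0.061, -0.034], [-0.034, 0.008, -0.999]]
wrist_force: [-0.8, 0.1, -3.2]
gripper_width: 0.143
t: 47.25
eef_pos: [0.4458, 0.007, 0.1533]
orientation: [[-0.064, 0.998, 0.012], [0.997, 0.064, -0.033], [-0.033, 0.01, -0.999]]
wrist_force: [-1.1, 0.6, -3.0]
gripper_width: 0.142
shift tool mm [-13.9   9.1  20.9] tooly yaw 3.7
```

```bash
python3 -m crank '[[[0,-13,3,6,0],[0,0,0,0,0],[0,0,0,6,0],[0,0,0,0,0]]]'|sed -n 2,4p
python3 -m crank '[[[0,0,0,4,0],[0,0,0,0,0]]]'|sed -n 2,4p
python3 -m crank '[[[0,0,0,3,0],[0,0,0,0,0]]]'|sed -n 2,4p
```

```text
eef_pos: [0.4526, -0.0074, 0.1433]
orientation: [[-0.064, 0.998, 0.017], [0.997, 0.064, -0.034], [-0.035, 0.015, -0.999]]
wrist_force: [-1.0, -0.0, -3.4]
eef_pos: [0.4529, -0.0077, 0.1391]
orientation: [[-0.063, 0.998, 0.018], [0.997, 0.064, -0.033], [-0.034, 0.016, -0.999]]
wrist_force: [-0.2, 0.0, -3.1]
eef_pos: [0.4535, -0.0078, 0.1362]
orientation: [[-0.063, 0.998, 0.019], [0.997, 0.064, -0.033], [-0.034, 0.017, -0.999]]
wrist_force: [0.7, -0.2, -3.3]
```

```bash
python3 -m crank '[[[0,0,0,3,0],[0,0,0,0,0]]]'|sed -n 2,4p
python3 -m crank '[[[0,2,10,0,0],[0,0,12,0,0],[0,0,12,0,0],[0,0,10,0,0],[0,0,5,0,0],[0,0,0,0,0]]]'|sed -n 2,4p
python3 -c "
from h import *
go((.506,-.005,.133))"
```

```text
eef_pos: [0.4545, -0.0067, 0.1351]
orientation: [[-0.063, 0.998, 0.022], [0.998, 0.063, -0.031], [-0.033, 0.02, -0.999]]
wrist_force: [0.9, -0.4, -2.8]
eef_pos: [0.5086, -0.0014, 0.1353]
orientation: [[-0.063, 0.998, 0.021], [0.997, 0.064, -0.032], [-0.033, 0.019, -0.999]]
wrist_force: [-1.6, 1.5, 0.0]
shift tool mm [-3.4 -2.8  2.3] tooly yaw 3.6
```

```bash
python3 -m crank '[[[0,-3,0,2,0],[0,0,0,0,0],[0.5,0,0,0,0],[0.5,0,0,0,0],[0.5,0,0,0,0],[0.5,0,0,0,0]]]'|sed -n 2,5p
python3 -m crank '[[[0.5,0,0,-10,0],[0.5,0,0,-20,0],[0.6,0,0,-40,0],[0.6,0,0,-40,0],[0.6,0,0,-40,0],[0.6,0,0,-40,0],[0.6,0,0,0,0]]]'|sed -n 2,3p
python3 - <<'E'
from h import *
go((.592,.125,.33))
s=snap('scene','w.png'); hsv=cv2.cvtColor(s['frame'],cv2.COLOR_RGB2HSV)
m=cv2.inRange(hsv,(3,110,60),(14,255,230)); m[:, :120]=0
for k in cv2.findContours(m,0,2)[0]:
    if cv2.contourArea(k)>80:
        r=cv2.minAreaRect(k); print(np.round(r[0]),np.round(r[1]),round(r[2]),ray(s,*r[0],.165).round(3),[ray(s,*p,.169)[:2].round(3).tolist() for p in cv2.boxPoints(r)])
E
```

```text
eef_pos: [0.51, -0.0022, 0.1364]
orientation: [[-0.062, 0.998, 0.025], [0.998, 0.063, -0.028], [-0.029, 0.024, -0.999]]
wrist_force: [0.3, 0.1, -0.3]
gripper_width: 0.447
eef_pos: [0.5039, 0.0031, 0.3362]
orientation: [[-0.062, 0.998, 0.025], [0.998, 0.063, -0.028], [-0.029, 0.023, -0.999]]
shift tool mm [116.3  95.4   4.9] tooly yaw 3.6
[264. 199.] [53.  4.] 59 [0.507 0.007 0.165] [[0.52, -0.072], [0.507, -0.075], [0.497, 0.084], [0.509, 0.086]]
[472.  58.] [ 37. 106.] 30 [-0.4   -0.222  0.165] [[-0.149, -0.133], [-0.649, -0.46], [-0.681, -0.319], [-0.192, -0.027]]
[400.  30.] [28. 44.] 21 [-0.258 -0.45   0.165] [[-0.133, -0.403], [-0.325, -0.586], [-0.382, -0.492], [-0.189, -0.321]]
[438.  32.] [42. 96.] 30 [-0.381 -0.382  0.165] [[-0.135, -0.301], [-0.612, -0.645], [-0.649, -0.466], [-0.187, -0.166]]
```

Basket measured at (0.508, 0.006), 12 mm off its spot: good enough. Now the gate.

```bash
python3 -m crank '[[[0.6,29,24,0,0],[0.6,29,24,0,0],[0.6,29,24,0,0],[0.6,26,20,0,0],[0.6,0,0,0,0]]]'|sed -n 2,3p
python3 - <<'E'
from h import *
go((.594,.125,.19))
E
```

```text
eef_pos: [0.5872, 0.1238, 0.3263]
orientation: [[-0.058, 0.998, 0.012], [0.998, 0.058, -0.03], [-0.03, 0.01, -0.999]]
shift tool mm [  4.9   5.6 136.3] tooly yaw 3.3
```

```bash
python3 -m crank '[[[0.6,3,8,25,0],[0.6,2,0,25,0],[0.6,0,0,25,0],[0.6,0,0,0,0]]]'|sed -n 2,4p
python3 - <<'E'
from h import *
go((.597,.125,.19))
E
```

```text
eef_pos: [0.5923, 0.1257, 0.2439]
orientation: [[-0.06, 0.998, 0.002], [0.998, 0.06, -0.033], [-0.033, -0.0, -0.999]]
wrist_force: [-0.4, -0.5, 0.0]
shift tool mm [ 0.8  4.6 53.9] tooly yaw 3.4
```

```bash
python3 -m crank '[[[0.6,1,4,20,0],[0.6,1,0,20,0],[0.6,0,0,12,0],[0.6,0,0,0,0],[0.3,0,0,0,0],[0,0,0,0,0],[0,0,0,0,0],[0,0,0,0,0]]]' 40|sed -n 2,5p
python3 -m crank '[[[0,0,0,0,0],[0,0,0,0,0],[0,0,0,0,0]]]' 40
```

```text
eef_pos: [0.597, 0.1234, 0.1961]
orientation: [[-0.057, 0.998, 0.008], [0.998, 0.057, -0.034], [-0.034, 0.006, -0.999]]
wrist_force: [0.0, 0.5, -0.4]
gripper_width: 0.299
t: 52.2
eef_pos: [0.5967, 0.1234, 0.197]
orientation: [[-0.057, 0.998, 0.008], [0.998, 0.058, -0.034], [-0.034, 0.006, -0.999]]
wrist_force: [0.8, 0.6, -1.6]
gripper_width: 0.142
```

Tab pinched; pulling open.

```bash
python3 -m crank '[[[0,20,0,0,0],[0,20,0,0,0],[0,20,0,0,0],[0,20,0,0,0],[0,20,0,0,0],[0,15,0,0,0],[0,0,0,0,0]]]' 40
python3 -m crank '[[[0,8,0,0,0],[0,8,0,0,0],[0,5,0,0,0],[0,0,0,0,0],[0,0,0,0,0],[0,0,0,0,0]]]' 40
```

```text
t: 52.9
eef_pos: [0.5905, 0.2284, 0.197]
orientation: [[-0.053, 0.999, 0.011], [0.997, 0.054, -0.057], [-0.057, 0.008, -0.998]]
wrist_force: [0.0, 2.2, -0.8]
gripper_width: 0.143
t: 53.5
eef_pos: [0.5893, 0.2473, 0.197]
orientation: [[-0.052, 0.999, 0.011], [0.997, 0.052, -0.061], [-0.062, 0.008, -0.998]]
wrist_force: [-0.8, -2.8, 4.1]
gripper_width: 0.144
```

```bash
python3 -m crank '[[[0,0,0,0,0],[0,0,0,0,0],[0,0,0,0,0]]]' 40 | sed -n 2,2p
python3 - <<'E'
from h import *
s=snap('scene','x.png'); t=snap('wrist','x2.png')
cv2.imwrite('pics/x3.png',np.hstack([cv2.resize(cv2.imread('pics/x.png')[130:310,150:330],(440,440)),cv2.resize(cv2.imread('pics/x2.png')[:,:315],(360,440))]))
E
```

```text
eef_pos: [0.5893, 0.2473, 0.197]
```

View pics/x3.png

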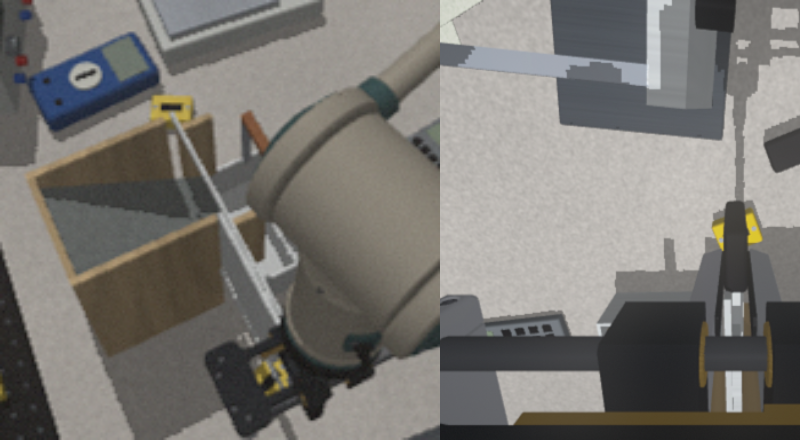

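The hopper is empty in the scene view; the blocks have slid out. Shutting the gate.

```bash
python3 -m crank '[[[0,-20,0,0,0],[0,-20,0,0,0],[0,-20,0,0,0],[0,-20,0,0,0],[0,-20,0,0,0],[0,-15,0,0,0],[0,0,0,0,0]]]' 40|sed -n 2,4p
python3 -m crank '[[[0,-5,0,0,0],[0,-5,0,0,0],[0,-5,0,0,0],[0,-4,0,0,0]]]' 40
```

```text
eef_pos: [0.5952, 0.1492, 0.1969]
orientation: [[-0.057, 0.998, 0.008], [0.998, 0.057, -0.026], [-0.026, 0.007, -1.0]]
wrist_force: [-1.8, -3.1, 3.7]
t: 55.0
eef_pos: [0.5962, 0.1339, 0.1969]
orientation: [[-0.059, 0.998, 0.008], [0.998, 0.059, -0.019], [-0.02, 0.007, -1.0]]
wrist_force: [-0.7, 3.0, 0.7]
gripper_width: 0.142
```

```bash
python3 -m crank '[[[0,-6,0,0,0],[0,-6,0,0,0],[0,-5,0,0,0],[0,-4,0,0,0]]]' 40
python3 -m crank '[[[0,0,0,0,0],[0,0,0,0,0],[0.4,0,0,0,0],[0.4,0,0,0,0],[0.4,0,0,0,0]]]' |sed -n 2,4p
python3 -m crank '[[[0.5,0,0,-20,0],[0.6,0,0,-40,0],[0.6,0,0,-40,0],[0.6,0,0,-40,0],[0.6,0,0,0,0]]]' |sed -n 2,4p
python3 - <<'E'
from h import *
go((.508,-.002,.33))
E
```

```text
t: 55.4
eef_pos: [0.5967, 0.1244, 0.1969]
orientation: [[-0.06, 0.998, 0.007], [0.998, 0.06, 0.005], [0.005, 0.007, -1.0]]
wrist_force: [-1.2, 10.8, 0.3]
gripper_width: 0.145
eef_pos: [0.5977, 0.1205, 0.1964]
orientation: [[-0.059, 0.998, 0.008], [0.998, 0.059, -0.001], [-0.001, 0.008, -1.0]]
wrist_force: [-0.8, 0.3, 0.4]
eef_pos: [0.5964, 0.1163, 0.3383]
orientation: [[-0.056, 0.998, 0.003], [0.998, 0.056, -0.007], [-0.008, 0.003, -1.0]]
wrist_force: [-0.2, -0.7, -0.2]
shift tool mm [-113.1  -94.9    8.9] tooly yaw 3.2
```

```bash
python3 -m crank '[[[0.6,-27,-23,0,0],[0.6,-27,-24,0,0],[0.6,-27,-24,0,0],[0.6,-25,-20,0,0],[0.6,0,0,0,0]]]'|sed -n 2,3p
cat > bar.py <<'E'
from h import *
import sys
st=manip.get_state(); print(st['eef_pos'].round(3))
s=snap('wrist',sys.argv[1]); hsv=cv2.cvtColor(s['frame'],cv2.COLOR_RGB2HSV)
for nm,lo,hi in(('bar',(3,110,60),(14,255,230)),('blk',(9,70,90),(24,190,255))):
  m=cv2.inRange(hsv,lo,hi)
  for k in cv2.findContours(m,0,2)[0]:
    if cv2.contourArea(k)>100:
        r=cv2.minAreaRect(k); z=.169 if nm=='bar' else .035
        print(nm,np.round(r[0]),np.round(r[1]),round(r[2]),ray(s,*r[0],z).round(3))
E
python3 bar.py y.png
```

```text
eef_pos: [0.5093, -0.0005, 0.3345]
orientation: [[-0.056, 0.998, 0.0], [0.998, 0.056, -0.013], [-0.013, -0.0, -1.0]]
[ 0.509 -0.     0.335]
bar [257. 162.] [115.   9.] 90 [0.507 0.011 0.169]
blk [264. 364.] [ 10. 173.] 90 [ 0.55  -0.48   0.035]
blk [370. 310.] [53.  7.] 86 [ 0.767 -0.321  0.035]
blk [153. 309.] [18. 57.] 7 [ 0.302 -0.344  0.035]
blk [312. 214.] [40. 13.] 58 [ 0.619 -0.109  0.035]
blk [316. 124.] [ 9. 36.] 90 [0.607 0.062 0.035]
blk [422. 179.] [157. 124.] 1 [ 0.815 -0.027  0.035]
blk [241. 163.] [116.  44.] 89 [ 0.478 -0.016  0.035]
```

```bash
python3 -m crank '[[[0.6,3,0,25,0],[0.6,2,0,25,0],[0.6,2,0,25,0],[0.6,0,0,25,0],[0.6,0,0,25,0],[0.6,0,0,0,0]]]'|sed -n 2,4p
python3 - <<'E'
from h import *
go((.508,.003,.135))
E
```

```text
eef_pos: [0.5143, 0.0102, 0.2016]
orientation: [[-0.059, 0.998, 0.002], [0.998, 0.059, -0.009], [-0.009, 0.002, -1.0]]
wrist_force: [-0.2, 0.3, -0.4]
shift tool mm [-6.2 -6.8 66.6] tooly yaw 3.4
```

```bash
python3 -m crank '[[[0.6,-6,-7,10,0],[0.6,-1,-1,20,0],[0.6,-1,-1,20,0],[0.6,0,0,15,0],[0.6,0,0,0,0]]]'|sed -n 2,4p
python3 - <<'E'
from h import *
go((.508,.003,.135))
E
```

```text
eef_pos: [0.5119, 0.0035, 0.1375]
orientation: [[-0.062, 0.998, 0.009], [0.998, 0.062, -0.009], [-0.009, 0.008, -1.0]]
wrist_force: [-0.1, 0.7, -0.2]
shift tool mm [-0.2 -3.9  2.5] tooly yaw 3.6
```

```bash
python3 -m crank '[[[0.6,0,-3,2,0],[0.3,0,0,0,0],[0,0,0,0,0],[0,0,0,0,0],[0,0,0,0,0],[0,0,0,0,0],[0,0,0,0,0],[0,0,0,0,0]]]' 50
python3 -c "
from h import *
go((.44,0,.16))"
```

```text
t: 58.85
eef_pos: [0.5117, 0.0036, 0.1399]
orientation: [[-0.063, 0.998, 0.015], [0.998, 0.063, -0.01], [-0.011, 0.014, -1.0]]
wrist_force: [-0.1, -0.2, -0.5]
gripper_width: 0.134
shift tool mm [  0.7 -71.5 -21.1] tooly yaw 3.6
```

```bash
python3 -m crank '[[[0,0,0,-4,0],[0,0,-10,0,0],[0,0,-15,0,0],[0,0,-15,0,0],[0,0,-15,0,0],[0,0,-15,0,0],[0,0,-5,0,0],[0,0,0,0,0]]]' 50
python3 -c "
from h import *
go((.44,0,.3))"
```

```text
t: 59.65
eef_pos: [0.4279, -0.0008, 0.141]
orientation: [[-0.063, 0.998, 0.012], [0.998, 0.063, -0.009], [-0.01, 0.011, -1.0]]
wrist_force: [-0.2, -0.1, -3.3]
gripper_width: 0.13
shift tool mm [  -1.5   13.9 -158.9] tooly yaw 3.6
```

```bash
python3 -m crank '[[[0,0,0,-15,0],[0,0,0,-25,0],[0,0,0,-25,0],[0,0,0,-25,0],[0,0,0,-20,0],[0,0,0,0,0]]]' 50
python3 - <<'E'
from h import *
s=snap('top','z.png'); 
go((.444,-.395,.29))
E
```

```text
t: 60.25
eef_pos: [0.4216, 0.0007, 0.2507]
orientation: [[-0.063, 0.998, -0.002], [0.998, 0.063, -0.007], [-0.007, -0.002, -1.0]]
wrist_force: [0.6, -0.7, -5.6]
gripper_width: 0.132
shift tool mm [-396.7   -1.9  -38.2] tooly yaw 3.6
```

```bash
python3 blk.py; python3 bar.py z2.png; python3 -c "
from h import *
print([manip.get_state()['wrist_force'].round(2)])"; python3 -m crank '[[[0,0,0,0,0],[0,0,0,0,0]]]'|sed -n 4p
```

```text
[0.421 0.001 0.249] [-0.004 -0.007 -1.   ]
[0.419 0.001 0.247]
bar [258. 244.] [97. 19.] 90 [ 0.423 -0.062  0.169]
blk [118. 366.] [ 7. 42.] 90 [ 0.175 -0.402  0.035]
blk [286. 311.] [51.  4.] 89 [ 0.483 -0.258  0.035]
blk [232. 309.] [ 7. 56.] 2 [ 0.387 -0.259  0.035]
blk [492. 272.] [30. 49.] 14 [ 0.821 -0.155  0.035]
blk [402. 257.] [75. 32.] 41 [ 0.666 -0.138  0.035]
blk [483. 132.] [ 9. 14.] 10 [0.742 0.072 0.035]
blk [423. 134.] [19. 84.] 90 [0.656 0.063 0.035]
blk [231. 199.] [ 75. 187.] 0 [ 0.378 -0.056  0.035]
[array([-0.51,  0.87, -4.36])]
wrist_force: [-0.3, 0.2, -3.7]
```

```bash
python3 -m crank '[[[0,-15,2,-5,1],[0,-30,3,-5,1],[0,-40,3,-5,1],[0,-40,3,-5,0],[0,-40,3,-5,0],[0,-40,3,0,0],[0,-40,3,0,0],[0,-40,0,0,0]]]' 50|sed -n 2,4p
python3 -m crank '[[[0,-35,0,0,0],[0,-20,0,0,0],[0,0,0,0,0]]]'
python3 - <<'E'
from h import *
go((.447,-.394,.21))
E
```

```text
eef_pos: [0.4424, -0.2862, 0.2646]
orientation: [[-0.018, 1.0, -0.021], [1.0, 0.018, 0.004], [0.005, -0.021, -1.0]]
wrist_force: [1.1, -0.4, -4.2]
t: 61.75
eef_pos: [0.4425, -0.3492, 0.2607]
orientation: [[-0.012, 1.0, -0.025], [1.0, 0.012, 0.004], [0.005, -0.025, -1.0]]
wrist_force: [0.2, -0.9, -3.6]
gripper_width: 0.134
shift tool mm [-45.1   5.2  50.4] tooly yaw 0.7
```

```bash
python3 -m crank '[[[0,-22,2,0,0],[0,-22,3,0,0],[0,0,0,15,0],[0,0,0,15,0],[0,0,0,15,0],[0,0,0,0,0]]]' 50|sed -n 2,4p
python3 - <<'E'
from h import *
go((.447,-.394,.185))
s=snap('scene'); hsv=cv2.cvtColor(s['frame'],cv2.COLOR_RGB2HSV)
m=cv2.inRange(hsv,(3,110,60),(14,255,230)); m[:, :120]=0;m[:,330:]=0
for k in cv2.findContours(m,0,2)[0]:
    if cv2.contourArea(k)>60:
        r=cv2.minAreaRect(k); print(np.round(r[0]),np.round(r[1]),ray(s,*r[0],.245).round(3))
E
```

```text
eef_pos: [0.448, -0.3836, 0.212]
orientation: [[-0.017, 1.0, -0.027], [1.0, 0.017, 0.018], [0.019, -0.026, -0.999]]
wrist_force: [0.1, 0.4, -5.7]
shift tool mm [-10.8  -0.4  26.9] tooly yaw 1.0
```

```bash
python3 -m crank '[[[0,-11,0,0,0],[0,0,0,10,0],[0,0,0,0,0],[0,0,0,5,0],[0,0,0,0,0]]]' 50|sed -n 2,4p
python3 -m crank '[[[0,-1,0,5,0],[0,0,0,0,0]]]'|sed -n 2,4p
python3 -m crank '[[[0,-1,0,4,0],[0,0,0,0,0]]]'|sed -n 2,4p
```

```text
eef_pos: [0.45, -0.3954, 0.2]
orientation: [[-0.018, 1.0, -0.022], [1.0, 0.019, 0.014], [0.014, -0.021, -1.0]]
wrist_force: [0.5, 0.5, -4.3]
eef_pos: [0.4499, -0.3965, 0.1949]
orientation: [[-0.018, 1.0, -0.022], [1.0, 0.019, 0.013], [0.014, -0.021, -1.0]]
wrist_force: [-0.2, 0.3, -4.8]
eef_pos: [0.4497, -0.3973, 0.1912]
orientation: [[-0.018, 1.0, -0.021], [1.0, 0.019, 0.013], [0.014, -0.021, -1.0]]
wrist_force: [-0.1, -0.0, -3.9]
```

```bash
for i in 1 2 3; do python3 -m crank '[[[0,0,0,3,0],[0,0,0,0,0]]]'|sed -n 2,4p; done
```

```text
eef_pos: [0.4486, -0.3979, 0.1906]
orientation: [[-0.018, 1.0, -0.022], [1.0, 0.018, 0.011], [0.011, -0.022, -1.0]]
wrist_force: [0.5, 0.0, -4.2]
eef_pos: [0.4483, -0.3984, 0.1905]
orientation: [[-0.018, 1.0, -0.021], [1.0, 0.018, 0.008], [0.008, -0.021, -1.0]]
wrist_force: [0.3, -0.5, -4.6]
eef_pos: [0.4482, -0.3988, 0.1903]
orientation: [[-0.018, 1.0, -0.019], [1.0, 0.019, 0.005], [0.006, -0.019, -1.0]]
wrist_force: [-0.4, -0.2, -4.8]
```

```bash
for i in 1 2; do python3 -m crank '[[[0,0,0,6,0],[0,0,0,0,0]]]'|sed -n 2,4p; done
python3 bar.py aa.png | head -3; python3 -c "
from h import *
cv2.imwrite('pics/ab2.png',np.hstack([cv2.resize(cv2.cvtColor(snap('scene')['frame'],cv2.COLOR_RGB2BGR)[70:210,160:330],(440,362)),cv2.resize(cv2.imread('pics/aa.png'),(360,362))]))"
```

```text
eef_pos: [0.4487, -0.3995, 0.191]
orientation: [[-0.019, 1.0, -0.015], [1.0, 0.019, 0.0], [0.0, -0.015, -1.0]]
wrist_force: [0.0, -0.3, -4.2]
eef_pos: [0.4484, -0.4003, 0.1901]
orientation: [[-0.019, 1.0, -0.013], [1.0, 0.019, -0.005], [-0.004, -0.013, -1.0]]
wrist_force: [0.3, -0.1, -4.9]
[ 0.448 -0.4    0.19 ]
bar [258. 244.] [96. 19.] 90 [ 0.449 -0.435  0.169]
bar [260. 180.] [ 9. 15.] 90 [ 0.448 -0.376  0.169]
```

View pics/ab2.png

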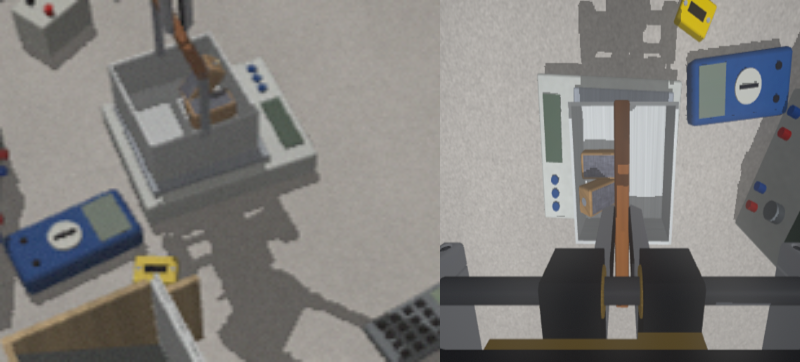

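```bash
python3 -c "
from h import *
s=manip.get_state(); print(s['joints'].round(1),s['joint_efforts'].round(1),s['wrist_force'].round(1),s['ft_torque'].round(2))"
python3 -m crank '[[[0,0,0,-8,0],[0,0,0,0,0]]]'|sed -n 2,4p
python3 -c "
from h import *
s=manip.get_state(); print(s['joints'].round(1),s['joint_efforts'].round(1),s['ft_torque'].round(2))"
python3 -m crank '[[[0,0,0,8,0],[0,0,0,0,0]]]'|sed -n 2,4p
python3 -c "
from h import *
s=snap('scene'); t=snap('top'); st=manip.get_state()
p=st['eef_pos']; print(st['joints'].round(1))
hsv=cv2.cvtColor(t['frame'],cv2.COLOR_RGB2HSV)
# basket rim/pan visible in scene: rim corner pixels from view
f=lambda x,y:(160+x*170/440,70+y*140/362)
for n,q in dict(rimL=(108,67),rimFront=(147,158),rimR=(257,117),botL=(118,117),botFront=(152,200),botR=(257,150)).items():
  u,v=f(*q); z=.12 if n[0]=='r' else .05
  print(n,ray(s,u,v,z).round(3))
print(sorted(f(147,158)))
"
```

```text
[-47.9  18.   81.2  -0.6  81.1 -48.8] [ -1.7 -42.1 -22.4  -0.9   0.3  -0. ] [-0.5  0.4  5.3] [ 0.2  -0.11  0.02]
eef_pos: [0.4493, -0.3996, 0.1953]
orientation: [[-0.019, 1.0, -0.014], [1.0, 0.019, -0.001], [-0.001, -0.014, -1.0]]
wrist_force: [0.5, -0.6, -4.1]
[-47.8  17.9  80.5  -0.6  82.1 -48.8] [ -0.1 -45.5 -25.7  -0.2   0.3  -0. ] [-0.09 -0.22 -0.04]
eef_pos: [0.4505, -0.4002, 0.1876]
orientation: [[-0.019, 1.0, -0.012], [1.0, 0.019, -0.002], [-0.002, -0.012, -1.0]]
wrist_force: [0.6, -0.8, -3.7]
[-47.8  18.1  81.2  -0.6  81.  -48.8]
rimL [ 0.526 -0.472  0.12 ]
rimFront [ 0.532 -0.305  0.12 ]
rimR [ 0.378 -0.312  0.12 ]
botL [ 0.529 -0.446  0.05 ]
botFront [ 0.536 -0.293  0.05 ]
botR [ 0.375 -0.315  0.05 ]
[131.1049723756906, 216.79545454545456]
```

```bash
python3 -m crank '[[[0,0,0,3,0],[0,0,0,3,0],[0,0,0,3,0]]]'|sed -n 2,4p
python3 -c "
from h import *
s=manip.get_state(); print(s['eef_pos'].round(4),s['wrist_force'].round(1));snap('scene');s=manip.get_state(); print(s['eef_pos'].round(4),s['wrist_force'].round(1))"
```

```text
eef_pos: [0.4498, -0.4002, 0.1872]
orientation: [[-0.019, 1.0, -0.009], [1.0, 0.018, -0.006], [-0.006, -0.009, -1.0]]
wrist_force: [-3.0, 2.3, 11.8]
[ 0.4498 -0.4002  0.1872] [-3.   2.3 11.8]
[ 0.4497 -0.4002  0.1871] [-2.3  2.2 10.9]
```

Firm contact with the pan at 0.187, as predicted (0.137 + 0.05). Releasing.

```bash
python3 -m crank '[[[0,0,0,-2,0],[0.3,0,0,0,0],[0.5,0,0,0,0],[0.5,0,0,0,0],[0.5,0,0,0,0],[0.5,0,0,0,0]]]'|sed -n 2,5p
python3 -m crank '[[[0.5,0,0,-10,0],[0.5,0,0,-20,0],[0.5,0,0,-30,0],[0.5,0,0,-40,0],[0.5,0,0,-40,0],[0.5,0,0,-40,0],[0.5,0,0,0,0],[0.5,0,0,0,0]]]'|sed -n 2,5p
python3 - <<'E'
from h import *
for n in('scene','wrist'):
    s=snap(n,'fin_%s.png'%n); hsv=cv2.cvtColor(s['frame'],cv2.COLOR_RGB2HSV)
    m=cv2.inRange(hsv,(3,110,60),(14,255,230))
    for k in cv2.findContours(m,0,2)[0]:
        if cv2.contourArea(k)>60:
            r=cv2.minAreaRect(k); c=ray(s,*r[0],.219)
            if .3<c[0]<.6 and -.55<c[1]<-.2: print(n,'bar',np.round(r[0]),np.round(r[1]),c.round(3),[ray(s,*p,.219)[:2].round(3).tolist() for p in cv2.boxPoints(r)])
    m=cv2.inRange(hsv,(9,70,90),(24,190,255))
    for k in cv2.findContours(m,0,2)[0]:
        c=np.array(cv2.minAreaRect(k)[0]); X=ray(s,*c,.08)
        if cv2.contourArea(k)>40 and .36<X[0]<.53 and -.48<X[1]<-.3: print(n,'block px',c.round(),cv2.contourArea(k),X.round(3))
# gate handle: black blob in scene near the shut position
s=snap('scene'); g=s['frame'].max(2); p=proj(s,(.5925,.125,.2)); u,v=p.astype(int); w=(g[v-18:v+18,u-18:u+18]<60); ys,xs=np.nonzero(w); print('handle pred',p.round(),'dark centroid',(u-18+xs.mean()).round(),(v-18+ys.mean()).round(), 'if open 8mm',proj(s,(.592,.133,.2)).round(1))
E
```

```text
eef_pos: [0.449, -0.3999, 0.1881]
orientation: [[-0.019, 1.0, -0.011], [1.0, 0.018, -0.005], [-0.005, -0.011, -1.0]]
wrist_force: [0.3, -0.1, 0.0]
gripper_width: 0.492
eef_pos: [0.4509, -0.3987, 0.3781]
orientation: [[-0.019, 1.0, -0.01], [1.0, 0.019, -0.005], [-0.005, -0.01, -1.0]]
wrist_force: [0.3, -1.0, -0.6]
gripper_width: 0.499
scene bar [229.  83.] [37.  4.] [ 0.449 -0.393  0.219] [[0.461, -0.469], [0.446, -0.475], [0.438, -0.32], [0.452, -0.316]]
wrist bar [257. 165.] [116.   9.] [ 0.447 -0.388  0.219] [[0.439, -0.314], [0.45, -0.314], [0.456, -0.471], [0.443, -0.471]]
wrist block px [240. 166.] 1293.0 [ 0.415 -0.416  0.08 ]
handle pred [252. 243.] dark centroid 251.0 245.0 if open 8mm [253.4 246. ]
```

```bash
python3 -c "
from rig import manip
print(manip.sign_off())"
```

```text
the job is handed in; nothing more can be done
None
```

The job is handed in at about 69 s of the 210 s. The hand-in gave no verdict.

I shut the gate and put both blocks that were on the table into the hopper. The basket then came off its hooks and went under the lip, about 12 mm from its spot. I opened the gate (about 124 mm of travel), shut it again, and set the basket on the balance with both blocks inside.

**Last checks:**
- **Basket position:** the bail's middle measured (0.448, -0.391) m against a pan middle of (0.444, -0.390) m, so well inside the 35 mm limit. Both the scene and wrist cameras agreed within 5 mm.
- **Blocks:** both were seen in the basket just before I let go. After release, the wrist picture still showed a block-coloured patch inside it; I did not view a picture then or count the blocks in it.
- **Gate:** it was pushed onto its stop both times, with the tab ending at y = 0.124 m against a predicted 0.125 m. The final camera check of the tab is too coarse to prove 8 mm by itself.
- **Arm:** clear of everything, with the wrist force near zero.

**What disagreed or went wrong:**
- **First grasp missed:** the fingertips sat roughly 2 cm higher than the reported tool position, so the fingers closed above the block. I corrected for this with the images and by feeling for contact.
- **Tool tilt:** the tool tilted by up to 9 degrees during some moves, for example after pushing against the gate's stop. It was nearly upright again for the basket work.
- **Basket on the pan:** the force reading showed no contact for a few small downward moves, then rose to about 12 N before I let go.

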